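# Drain a grater insert and snap it into the slicer's insert rack

### The job

The rinsed grater insert lies flat on the worktop. Lean it foot down in the wire draining stand and let go so that it can drip off for a moment, then take it again by its ribbed grip end and push it, grip end up, down into the empty spring-clip slot of the insert rack until it is fully home, and leave it there. Leave the two inserts already in the rack, the slicer's hand guard and the spice jar where they are.

Things in the scene. Friction and masses are not known exactly. Their poses are not given: they have to be found in the camera images.
- insert_mid (a point): centre of the loose grater insert: rigid grey plastic panel 130 long x 60 wide x 12 mm thick, about 0.11 kg, with a perforated steel plate in the middle; lies flat on the worktop at the start. x: along its length from foot end to grip end; y: across its width; z: its thickness (up at the start). Either face may face either way in the rack.
- insert_grip (a point): middle of the insert's ribbed grip bar, 53 mm from insert_mid along +x, same axes: the last 24 mm of the panel at the grip end, solid, 60 mm wide and 12 mm thick; can be pinched across the thickness. The grip end face is 12 mm farther along +x.
- insert_foot (a point): centre of the end face of the insert's foot, 65 mm from insert_mid along -x, same axes. The foot bar is 16 mm long, 12 mm thick, its end half-round; above it, 16 to 32 mm from the end, a groove on both faces leaves 7 mm thickness.
- stand_seat (a point): wire draining stand on a 120 x 74 mm drip tray, fixed, 82 mm tall: middle of the V, 24 mm above the worktop, where back and ledge meet at 90 degrees. z up, y level along the V, x level, front to back. The back rises 45 degrees towards +x for 80 mm; the ledge rises 45 degrees towards -x for 26 mm and ends in a 7 mm lip. Both are pairs of wires at y = +-21 mm.
- stand_top (a point): middle of the upper end of the stand's sloping back, 80 mm up the slope from stand_seat, same axes. The insert leaning in the V with its foot on the ledge slopes at 45 degrees, its foot centre 6 mm off stand_seat square to the back, and its last 50 mm at the grip end stick out beyond this point, free in front and behind.
- slot_free_floor (a point): the one empty slot of three in the insert rack (wooden tray 196 x 108 mm, fixed; slots 60 mm apart in a row along x): centre of the floor on which the insert's foot must rest, 18 mm above the worktop. x: across the slot (the insert's thickness); y: along it (the insert's width); z up.
- slot_free_mouth (a point): mouth of the same slot, 56 mm above its floor, same axes. White end posts with channels guide the insert's long edges: 65 mm between posts, 15 mm between channel lips, flared about 3 mm wider per side at the mouth.
- slot_free_clips (a point): between the empty slot's two steel leaf springs, where they close to a 7 mm gap, 24 mm above the floor, same axes. They flare out above: the rounded foot meets them when about 25 mm above the floor and must be pushed down between them with about 6 to 15 N (its weight is not enough); they snap into the groove when the foot is on the floor.
- insert_b_foot (a point): an insert standing in its slot of the rack (same size, 130 mm tall): centre of its foot; stays where it is
- insert_c_foot (a point): the other insert standing in its slot of the rack (same size, 130 mm tall): centre of its foot; stays where it is
- jar: bystander: spice jar, 44 mm across, 95 mm tall; origin at the middle of its underside
- guard: bystander: the slicer's hand guard, a 76 mm disc with a knob, 58 mm tall; origin at the middle of its underside
Not all that is in view belongs to the job. Leave any red look-alike of the part that bears stand_seat alone. What is shaped like the part that bears insert_mid but yellow is not meant.

How it is judged:
By the outcome, as a careful person would: the job done as asked, in the order asked, and still so for the second after the job is handed in, with the robot touching nothing.
It also fails if it takes over 58 s, if anything falls off the work surface, if the arm or the gripper's body presses on something with over 40 N, if the wrist force passes 120 N, or if a joint passes its speed limit or range.

### The arm

A 7-joint arm with a two-finger parallel gripper is mounted at the origin on the work surface. World frame = base frame: x ahead of the robot, y to its left, z up, the work surface at z = 0. Lengths are in m, angles in rad, forces in N, time in s.
With the tool pointing down it reaches from about 0.4 to 0.9 m from the base axis. Payload 5.5 kg.
Tool frame: the origin (TCP) lies on the centre line of the jaws, within the pads' length; the fingertips stand 19 mm ahead of it and the grasp point (between the pads) is the TCP; z points along the fingers, y is the direction in which the jaws open and shut (so a half turn about z gives the same grasp; the last joint's range is limited). The gripper opens to 92 mm and grips with 3 to 60 N. Pads are 19 mm wide; open, the fingers measure 130 mm over their backs; the gripper's body (75 mm by 190 mm) begins 47 mm behind the grasp point.
Start: joints at [-0.937, 0.501, -0.427, 1.55, 0.221, 1.138, -0.21], TCP at [0.235, 0.606, 0.246] pointing down, gripper open.
Joint ranges: [-2.88, 2.88], [-0.31, 2.03], [-1.54, 1.56], [0.2, 2.42], [-1.41, 4.55], [0.19, 2.02], [-2.57, 2.57]. Speed limits (rad/s): [2.57, 2.57, 3.14, 3.14, 3.14, 3.14, 3.14].

### API

Orientations are given as a unit quaternion [w, x, y, z].
In Python, from cell import ctrl, cams, order gives the robot as it stands.
- The arm moves only by the tool drive_tool, never from a script. Its arguments are lists of equal length, an entry for each row: "rotation": the turn, a rotation vector about the world's x, y, z in rad, a list of three; "delta_pos": the shift along the world's x, y, z in mm, a list of three; "fingers": the gripper's target within -1 to 1 (shut at 1, half-way at 0, fully open at -1). A call has 1 to 12 rows; each row is the pose to reach, as a shift and turn from the pose commanded when the call began; what a row does not reach only later rows make up. A row lasts 1/8 s, in which the tool goes at most 62.5 mm and 10.7 degrees, less where a joint would pass 70% of its speed; a pose out of reach is approached as far as the arm can. A call with a gripper value outside its range is refused whole. The fingers move at their own pace and stop on an object; the grip force is fixed at half the most. Time passes only in rows, so rows that repeat a pose let the fingers close. It gives the time, the measured TCP pose, the force and the opening at its end, in the units of the state.
- ctrl.read_state(): the state, without advancing time (a new reading comes with each control period).
- cams.camera(name): name is "side" or "top" or "wrist"; returns (picture, depth): 480x640x3 uint8, red, green, blue; 480x640 float32, m along the optical axis (not along the pixel's ray), 0 where there is no reading.
- cams.camera_params(name): a dict with "K" (3x3 intrinsics, pixels), "k1" (the pictures are not rectified: a ray, as slopes to the right and down, at radius r is drawn at 1 + k1 r^2 times it, then the intrinsics apply), "R" (3x3) and "t" (3): a world point X has camera coordinates R X + t. Camera axes: x right, y down, z forward; pixel columns grow to the right and rows downward; lengths in m; the calibration is good to about 2 mm. A picture is of the moment at which its call begins: read the wrist's pose just before it. camera_params takes no time and is no camera call; for the wrist camera it gives the pose at the moment of the call.
- order.finish_job(): hands the job in, once; it reports no verdict.
The state is a dict: "t": time; "joints": joint angles; "dq": joint speeds; "joint_torque": joint torques, N m; "tool_pos": TCP position; "tool_rot": TCP orientation; "force": force on the tool from outside, world axes, zero at the start; "moment": the same for the moment, N m; "width": finger opening in m.
Only numpy, scipy, OpenCV 4.12 (cv2) and the standard library are available. Lean on these libraries where they do the work, as an engineer would, in place of code of your own. Each camera call takes 0.05 s, during which the arm holds its last target.

## Working session

There is one attempt and no reset: what is moved stays moved. The work goes in short steps, Python scripts to look and compute and a tool call to move; the robot and the scene stay as the last step left them, time stands still between calls to the robot, and variables do not carry over. Pictures are saved under pics/ and viewed, and the job is handed in when it is done.

Besides the shell and the picture viewer there is one more tool, called after "Call:" as a command line: name --argument value ..., lists and objects as JSON in quotes. drive_tool: Moves the arm, as the interface text tells. Its arguments: {"type":"object","properties":{"rotation":{"type":"array"},"delta_pos":{"type":"array"},"fingers":{"type":"array"}},"required":["rotation","delta_pos","fingers"]}

```bash
ls; mkdir -p pics; cat > h.py <<'E'
import numpy as np, cv2
from cell import ctrl,cams,order
def shot(n,f):
    P=cams.camera_params(n); im,d=cams.camera(n)
    cv2.imwrite(f'pics/{f}.png',im[:,:,::-1]); np.savez(f'pics/{f}.npz',im=im,d=d,**{k:np.array(v) for k,v in P.items()})
    return im,d,P
def ld(f):
    z=np.load(f'pics/{f}.npz'); return z['im'],z['d'],{k:z[k] for k in('K','k1','R','t')}
def rays(P,uv):
    uv=np.array(uv,float).reshape(-1,1,2)
    n=cv2.undistortPoints(uv,np.array(P['K'],float),np.array([float(P['k1']),0,0,0])).reshape(-1,2)
    R=np.array(P['R']);t=np.array(P['t'])
    return -R.T@t, np.c_[n,np.ones(len(n))]@R   # origin, world dirs (unit cam z)
def onz(P,uv,z):
    o,d=rays(P,uv); return o+d*((z-o[2])/d[:,2])[:,None]
def dep(P,uv,d):
    o,r=rays(P,uv); uv=np.array(uv,int).reshape(-1,2)
    return o+r*d[uv[:,1],uv[:,0]][:,None]
def cloud(P,d):
    v,u=np.mgrid[0:480,0:640]; uv=np.c_[u.ravel(),v.ravel()]
    X=dep(P,uv,d).reshape(480,640,3); X[d==0]=np.nan; return X
def proj(P,X):
    X=np.array(X,float).reshape(-1,3);c=X@np.array(P['R']).T+np.array(P['t']);n=c[:,:2]/c[:,2:]
    r2=(n**2).sum(1,keepdims=True);n=n*(1+float(P['k1'])*r2);K=np.array(P['K'])
    return n@K[:2,:2].T+K[:2,2]
E
python3 - <<'E'
from h import *
for n in('top','side','wrist'):
    im,d,P=shot(n,n+'0'); print(n,P)
print(ctrl.read_state())
E
```

```text
pics
top {'K': array([[612.6823946 ,   0.        , 311.13005427],
       [  0.        , 612.6823946 , 240.92548233],
       [  0.        ,   0.        ,   1.        ]]), 'k1': -0.13390853016753543, 'R': array([[-0.02583125, -0.99964236, -0.00692052],
       [-0.98906582,  0.02656222, -0.14506291],
       [ 0.14519485,  0.00309769, -0.98939823]]), 't': array([-0.02075507,  0.55003293,  1.44101295])}
side {'K': array([[567.15956472,   0.        , 311.89666786],
       [  0.        , 567.15956472, 239.20181055],
       [  0.        ,   0.        ,   1.        ]]), 'k1': -0.0957085694546414, 'R': array([[ 0.96493113, -0.26150916,  0.0228226 ],
       [-0.13980857, -0.58555914, -0.79848234],
       [ 0.22217443,  0.76728968, -0.60158547]]), 't': array([-0.52620166,  0.10000358,  1.06386339])}
wrist {'K': array([[361.20450028,   0.        , 314.42021134],
       [  0.        , 361.20450028, 240.57837309],
       [  0.        ,   0.        ,   1.        ]]), 'k1': -0.039245982271534925, 'R': array([[ 0.36239   ,  0.93202203, -0.00290281],
       [ 0.89992346, -0.34909561,  0.26128532],
       [ 0.24251031, -0.09729949, -0.96525725]]), 't': array([-0.64761181, -0.03314279,  0.3905066 ])}
{'t': 0.15, 'joints': array([-0.93684057,  0.50161803, -0.42684193,  1.55117968,  0.22079345,
        1.13833827, -0.2102927 ]), 'dq': array([ 4.02997247e-04, -3.29481867e-03, -2.38367825e-03, -1.81887645e-03,
        4.67836083e-06,  2.61995878e-03,  3.09855852e-05]), 'joint_torque': array([-6.70062960e-03, -5.67109430e+01, -5.82501367e+00, -2.79454136e+01,
       -6.85649388e-02,  2.65210471e-02,  1.24822964e-04]), 'tool_pos': array([0.2353481 , 0.6053508 , 0.24493941]), 'tool_rot': array([-1.66412835e-04,  1.84293291e-01,  9.82871011e-01, -7.29048391e-04]), 'force': array([0.03436992, 0.73334639, 0.45249164]), 'moment': array([ 0.00969649, -0.05926617,  0.0130382 ]), 'width': 0.09173693358842641}
```

View pics/top0.png

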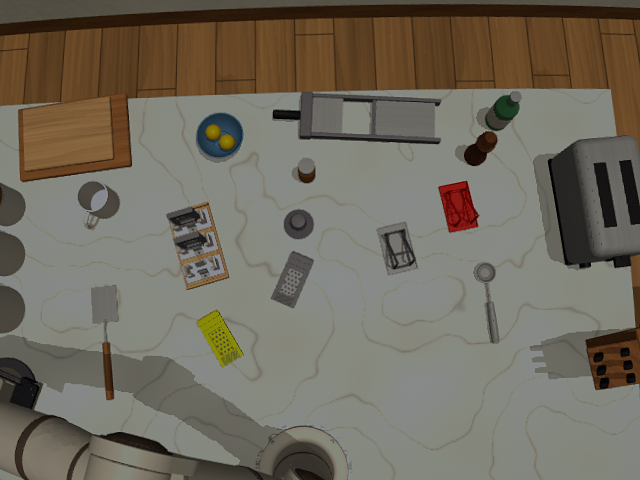

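View pics/side0.png

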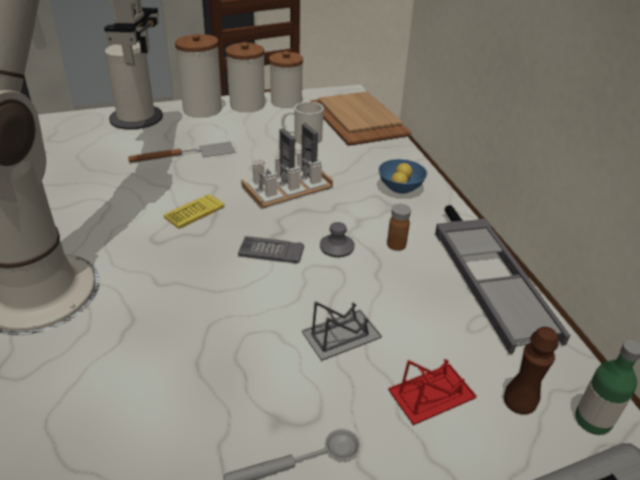

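View pics/wrist0.png

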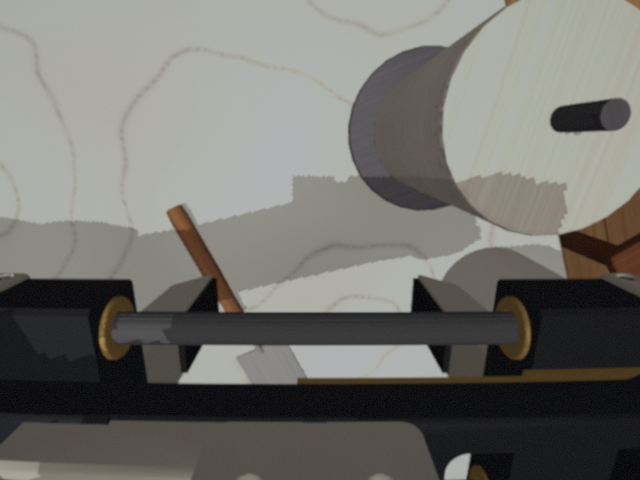

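```bash
python3 - <<'E'
from h import *
im,d,P=ld('top0')
a=cv2.resize(im[190:320,150:320],None,fx=4.7,fy=4.6,interpolation=cv2.INTER_CUBIC)
cv2.imwrite('pics/z1.png',a[:,:,::-1])
a=cv2.resize(im[200:300,350:450],None,fx=6,fy=6,interpolation=cv2.INTER_CUBIC)
cv2.imwrite('pics/z2.png',a[:,:,::-1])
im,d,P=ld('side0')
a=cv2.resize(im[110:370,150:400],None,fx=2.3,fy=2.3,interpolation=cv2.INTER_CUBIC)
cv2.imwrite('pics/z3.png',a[:,:,::-1])
E
```

```text
(no output)
```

View pics/z1.png

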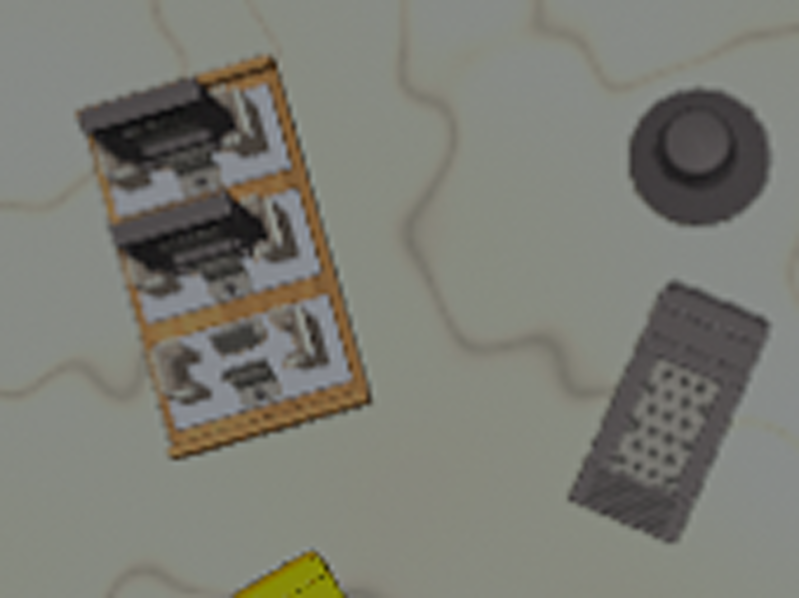

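View pics/z2.png

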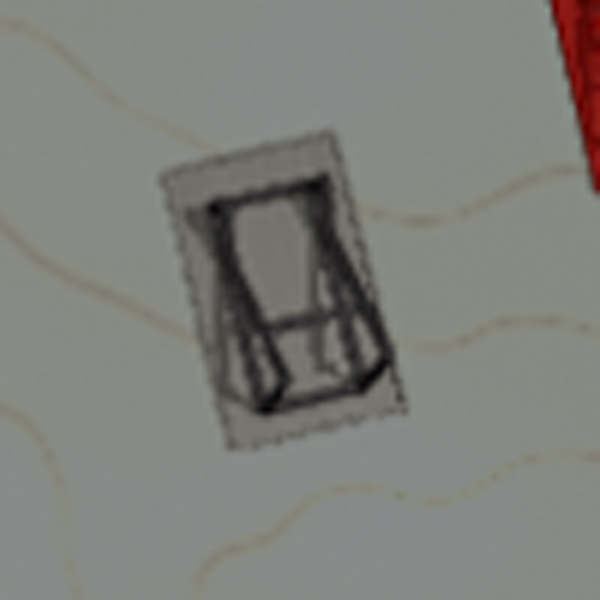

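View pics/z3.png

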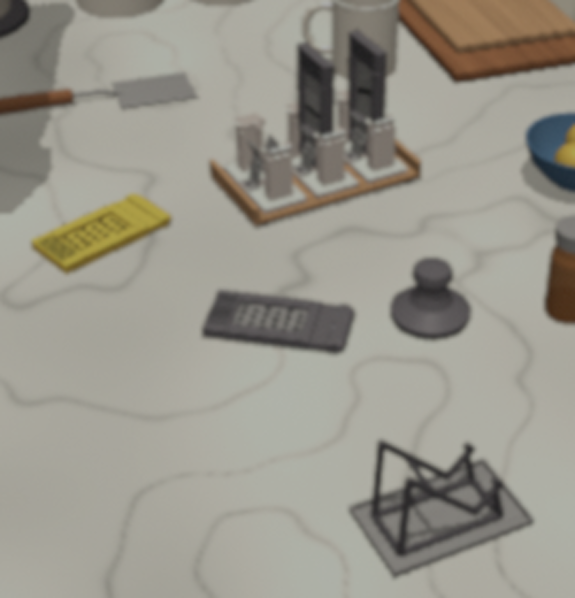

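```bash
python3 - <<'E'
from h import *
im,d,P=ld('top0'); X=cloud(P,d)
print('cam',-P['R'].T@P['t'])
def rect(m,z,nm):
    m=(m*255).astype(np.uint8)
    cs=cv2.findContours(m,cv2.RETR_EXTERNAL,cv2.CHAIN_APPROX_NONE)[0]
    c=max(cs,key=cv2.contourArea)
    W=onz(P,c.reshape(-1,2),z)[:,:2].astype(np.float32)*1000
    r=cv2.minAreaRect(W);b=cv2.boxPoints(r)
    print(nm,len(c),r,'\n',b.round(1)); return r
hsv=cv2.cvtColor(im,cv2.COLOR_RGB2HSV)
Z=X[:,:,2]
print('table z',np.nanmedian(Z[260:330,310:370]), 'tray z',np.nanmedian(Z[225:230,395:400]))
def roi(m,r0,r1,c0,c1):
    o=np.zeros_like(m);o[r0:r1,c0:c1]=m[r0:r1,c0:c1];return o
for th in(90,105,115):
    m=roi(im.max(2)<th,245,312,265,320)
    m=cv2.morphologyEx(m.astype(np.uint8),cv2.MORPH_CLOSE,np.ones((5,5)))>0
    rect(m,.009,'insert%d'%th)
bg=cv2.absdiff(im,np.full_like(im,0)+np.median(im[260:330,310:370].reshape(-1,3),0).astype(np.uint8)).max(2)
print(np.median(im[260:330,310:370].reshape(-1,3),0), im[228,398],im[268,400], im[272,210])
for th in(14,20):
    m=roi(bg>th,215,280,370,425);rect(cv2.morphologyEx(m.astype(np.uint8),cv2.MORPH_CLOSE,np.ones((5,5)))>0,.002,'stand%d'%th)
m=roi((hsv[:,:,1]>90)&(hsv[:,:,0]<25),195,295,160,235)
rect(m,.008,'rack')
E
```

```text
cam [ 0.33425498 -0.03982155  1.5053814 ]
table z -0.0001569224181898754 tray z 0.003740963580116885
insert90 137 ((461.3316345214844, 13.8712158203125), (59.75497817993164, 128.46453857421875), 65.43113708496094) 
 [[390.5  13.4]
 [507.3 -40. ]
 [532.2  14.3]
 [415.3  67.8]]
insert105 137 ((461.5735778808594, 13.260623931884766), (61.414981842041016, 129.4420623779297), 65.42351531982422) 
 [[389.9  12.3]
 [507.7 -41.6]
 [533.2  14.3]
 [415.5  68.1]]
insert115 138 ((461.8923645019531, 13.008373260498047), (63.103363037109375, 131.15292358398438), 65.14611053466797) 
 [[389.1  11.9]
 [508.1 -43.2]
 [534.7  14.1]
 [415.7  69.2]]
[135. 138. 134.] [117 115 110] [107 105 101] [136 140 146]
stand14 174 ((530.5446166992188, -237.9552001953125), (122.62763214111328, 113.72383117675781), 12.326080322265625) 
 [[ 458.5 -195.5]
 [ 482.8 -306.6]
 [ 602.6 -280.4]
 [ 578.3 -169.3]]
stand20 148 ((531.6655883789062, -245.8506622314453), (121.3186264038086, 79.209716796875), 11.815826416015625) 
 [[ 464.2 -219.5]
 [ 480.4 -297. ]
 [ 599.1 -272.2]
 [ 582.9 -194.7]]
rack 391 ((551.3740844726562, 248.16970825195312), (199.2412872314453, 108.35061645507812), 14.977052688598633) 
 [[441.1 274.8]
 [469.1 170.1]
 [661.6 221.6]
 [633.6 326.2]]
```

```bash
python3 - <<'E'
from h import *
im,d,P=ld('top0')
f=lambda a:np.array(a)/6+[350,200]
print('backtop',onz(P,f([[268,408],[365,390]]),.081)*1000)
print('ledge/lip',onz(P,f([[212,206],[322,183]]),.045)*1000)
print('cross24',onz(P,f([[272,325],[345,318]]),.024)*1000)
print('traycorners',onz(P,f([[160,175],[330,131],[408,412],[232,450]]),.002)*1000)
im2,d2,P2=ld('side0')
g=lambda a:np.array(a)/2.3+[150,110]
print('S backtop',onz(P2,g([[381,443],[410,484]]),.081)*1000)
print('S lip',onz(P2,g([[469,448],[498,486]]),.047)*1000)
print('S seat',onz(P2,g([[450,475],[480,513]]),.024)*1000)
print('S tray',onz(P2,g([[351,511],[395,575],[533,521],[487,462]]),.003)*1000)
a=cv2.resize(im2[290:370,290:390],None,fx=7.5,fy=7.5,interpolation=cv2.INTER_CUBIC)
cv2.imwrite('pics/z4.png',a[:,:,::-1])
a=cv2.resize(im2[110:220,230:345],None,fx=5.2,fy=5.2,interpolation=cv2.INTER_CUBIC)
cv2.imwrite('pics/z5.png',a[:,:,::-1])
E
```

```text
backtop [[ 474.06043269 -229.02066695   81.        ]
 [ 480.03695939 -267.35977192   81.        ]]
ledge/lip [[ 559.84406501 -214.85716139   45.        ]
 [ 568.04692469 -259.78450308   45.        ]]
cross24 [[ 513.48906114 -239.73118113   24.        ]
 [ 515.53497518 -269.69889441   24.        ]]
traycorners [[ 580.07022036 -198.95470032    2.        ]
 [ 596.75157633 -270.67595862    2.        ]
 [ 478.5144828  -297.363137      2.        ]
 [ 464.91458651 -223.91832159    2.        ]]
S backtop [[ 485.97713825 -235.80360828   81.        ]
 [ 494.58837906 -280.7121506    81.        ]]
S lip [[ 559.94329737 -222.67851544   47.        ]
 [ 567.89186237 -266.28554514   47.        ]]
S seat [[ 545.46076668 -225.01623655   24.        ]
 [ 554.93038677 -268.4986737    24.        ]]
S tray [[ 467.63659121 -223.9840536     3.        ]
 [ 482.76654295 -293.50192626    3.        ]
 [ 599.55244986 -267.7651848     3.        ]
 [ 586.45995931 -198.31501143    3.        ]]
```

View pics/z4.png

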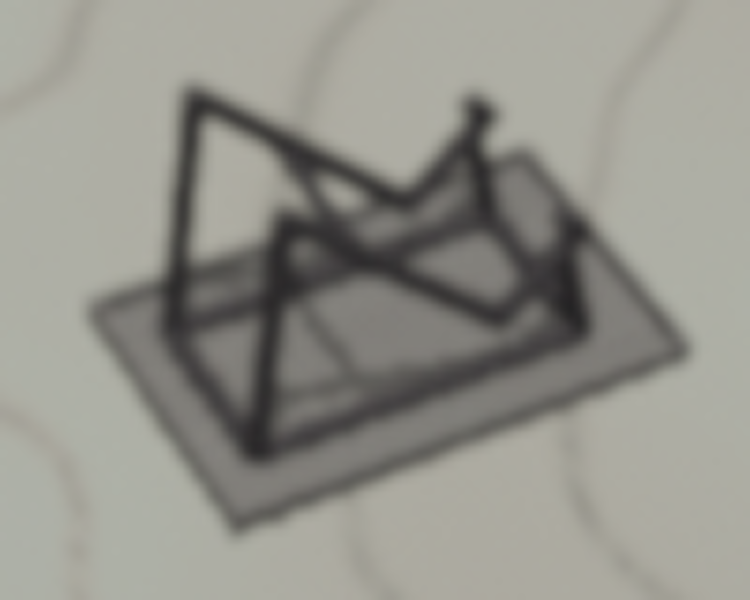

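View pics/z5.png

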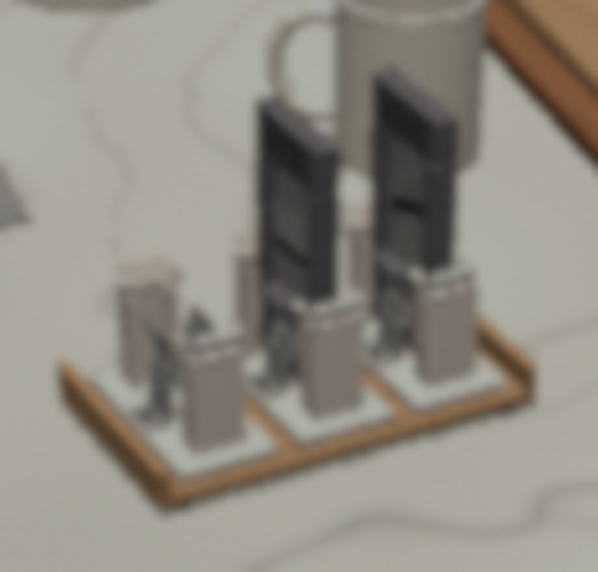

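```bash
cat > ov.py <<'E'
from h import *
def stand(cx,cy,yaw,z=0.024):  # cx,cy seat ; yaw direction of stand +x
    c,s=np.cos(yaw),np.sin(yaw);ex=np.array([c,s,0]);ey=np.array([-s,c,0]);o=np.array([cx,cy,z])
    L=[]
    for y in(.021,-.021):
        q=o+ey*y; t=q+ex*.0566+[0,0,.0566]; l=q-ex*.0184+[0,0,.0184]
        L+=[(t,q),(q,l)]
    return L
def draw(im,P,L,roi,k,f):
    r0,r1,c0,c1=roi
    a=cv2.resize(im[r0:r1,c0:c1],None,fx=k,fy=k,interpolation=cv2.INTER_CUBIC)[:,:,::-1].copy()
    for p,q in L:
        uv=(proj(P,[p,q])-[c0,r0]+.5)*k
        cv2.line(a,*[tuple(int(v) for v in x) for x in uv],(0,255,0),1)
    cv2.imwrite(f'pics/{f}.png',a); return a
E
python3 - <<'E'
from ov import *
L=stand(.550,-.2465,np.radians(180+12))
T=[]
im,d,P=ld('top0'); a=draw(im,P,L,(205,290,365,430),6,'o1')
im,d,P=ld('side0'); b=draw(im,P,L,(290,370,290,390),6,'o2')
h=max(a.shape[0],b.shape[0])
pad=lambda x:np.vstack([x,np.zeros((h-x.shape[0],x.shape[1],3),np.uint8)])
o=np.hstack([pad(a),pad(b)]);print(o.shape)
cv2.imwrite('pics/o3.png',cv2.resize(o,None,fx=.8,fy=.8))
E
```

```text
(510, 990, 3)
```

View pics/o3.png

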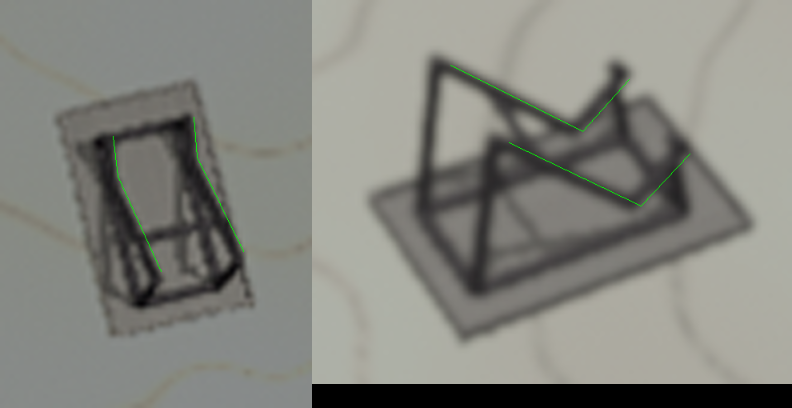

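```bash
python3 - <<'E'
from ov import *
L=stand(.545,-.246,np.radians(180+12))
im,d,P=ld('top0'); a=draw(im,P,L,(205,290,365,430),6,'o1')
im,d,P=ld('side0'); b=draw(im,P,L,(290,370,290,390),6,'o2')
h=max(a.shape[0],b.shape[0])
pad=lambda x:np.vstack([x,np.zeros((h-x.shape[0],x.shape[1],3),np.uint8)])
o=np.hstack([pad(a),pad(b)])
cv2.imwrite('pics/o4.png',cv2.resize(o,None,fx=.8,fy=.8))
# rack: empty slot features
im,d,P=ld('top0')
L=[]
yaw=np.radians(15.0);ex=np.array([np.cos(yaw),np.sin(yaw),0]);ey=np.array([-ex[1],ex[0],0])
c=np.array([.5514,.2482,0])
for k in(-1,0,1):
  q=c+ex*.06*k
  for z,sx in((.018,0),(.074,0)):
    o=q+[0,0,z]; L+=[(o-ey*.0325,o+ey*.0325),(o-ex*.006,o+ex*.006)]
  if k>=0:
    o=q+[0,0,.148]; K=[o+ey*i*.03+ex*j*.006 for i,j in((1,1),(1,-1),(-1,-1),(-1,1))]; L+=[(K[i],K[(i+1)%4]) for i in range(4)]
a=draw(im,P,L,(195,295,155,240),5,'o1')
im,d,P=ld('side0'); b=draw(im,P,L,(110,220,230,345),5,'o2')
h=max(a.shape[0],b.shape[0])
o=np.hstack([pad(a),pad(b)])
cv2.imwrite('pics/o5.png',cv2.resize(o,None,fx=.79,fy=.79))
E
```

```text
(no output)
```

View pics/o4.png

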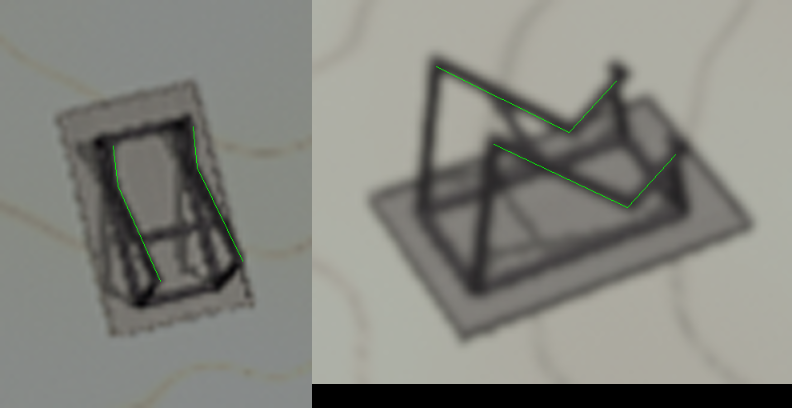

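View pics/o5.png

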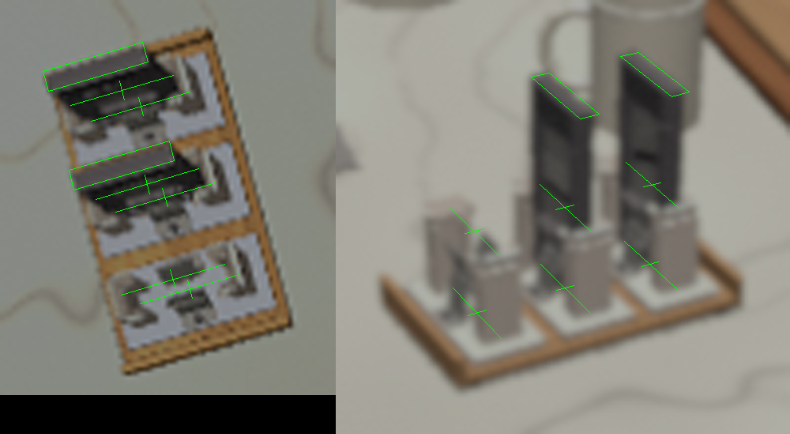

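Call:
drive_tool --rotation '[[0, 0, -0.02], [0, 0, -0.04], [0, 0, -0.06], [0, 0, -0.06], [0, 0, -0.06], [0, 0, -0.06], [0, 0, -0.06], [0, 0, -0.06], [0, 0, -0.06], [0, 0, -0.06], [0, 0, -0.06], [0, 0, -0.06]]' --delta_pos '[[10, -30, 0], [28, -85, 0], [47, -145, 0], [66, -205, 0], [86, -265, 0], [105, -325, 0], [125, -385, 0], [144, -445, 0], [163, -505, 0], [178, -550, -20], [184, -570, -60], [185, -573, -95]]' --fingers '[-1, -1, -1, -1, -1, -1, -1, -1, -1, -1, -1, -1]'

```text
t: 1.65
tool_pos: [0.4208, 0.0308, 0.1498]
tool_rot: [0.0, 0.216, 0.976, -0.0]
force: [-0.3, -0.2, 0.6]
width: 0.092
```

```bash
python3 - <<'E'
from h import *
s=ctrl.read_state();print(s)
shot('wrist','w1')
E
```

```text
{'t': 1.65, 'joints': array([-0.08832166,  0.20608834, -0.05379657,  2.19353186,  0.01712501,
        0.74173304,  0.98274777]), 'dq': array([ 0.00574572,  0.48920524, -0.00118624,  0.22632285,  0.03408137,
       -0.70999374,  0.00578901]), 'joint_torque': array([  0.92391215, -37.44676709,   0.8294224 , -21.64262474,
         0.10601262,   1.06994424,   0.17307018]), 'tool_pos': array([0.42079942, 0.03077996, 0.14977655]), 'tool_rot': array([ 3.81092715e-04,  2.15518984e-01,  9.76499563e-01, -1.59162586e-04]), 'force': array([-0.32309484, -0.18415228,  0.62099808]), 'moment': array([ 0.04734878, -0.00456128,  0.00914148]), 'width': 0.09198769080208666}
```

View pics/w1.png

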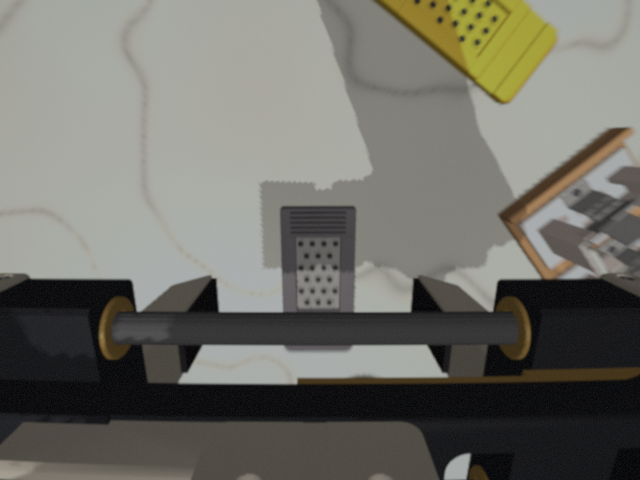

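```bash
python3 - <<'E'
from h import *
im,d,P=ld('w1')
W=onz(P,[[281,207],[355,207],[281,260],[355,260]],.012)*1000;print(W)
print(W[:2].mean(0), W[2:].mean(0))
for n in('top','side'): 
    im,d,P=ld(n+'0')
r=cv2.cvtColor(ld('w1')[0],cv2.COLOR_RGB2GRAY)
print(r[235,265:375:2]); print(r[195:215,318])
E
```

```text
[[389.51906123  15.37053499  12.        ]
 [413.64172361  67.37752334  12.        ]
 [428.245593    -3.75527289  12.        ]
 [453.33474453  50.34714343  12.        ]]
[401.58039242  41.37402916  12.        ] [440.79016877  23.29593527  12.        ]
[135 133 134 135 135 134 135 130  86  66  69  69  65  66  67  66  70  67
  65  67  69  68  70  69  68  68  68  65  67  68  67  70  70  72  70  71
  70  69  65  69  68  67  70  70  71 102 130 130 130 129 130 130 131 130
 129]
[130 131 130 129 131 131 131 132 131 127 112  81  56  57  64  64  56  51
  54  62]
```

Call:
drive_tool --rotation '[[0, 0, 0.0], [0, 0, 0], [0, 0, 0], [0, 0, 0], [0, 0, 0], [0, 0, 0], [0, 0, 0], [0, 0, 0]]' --delta_pos '[[0, 0, -40], [0, 0, -85], [0, 0, -115], [0, 0, -128], [0, 0, -129], [0, 0, -129], [0, 0, -129], [0, 0, -129]]' --fingers '[-1, -1, -1, -1, -1, 1, 1, 1]'

```text
t: 2.7
tool_pos: [0.4211, 0.0329, 0.0225]
tool_rot: [0.001, 0.214, 0.977, 0.0]
force: [-0.3, 0.6, 0.1]
width: 0.0661
```

Call:
drive_tool --rotation '[[0, 0, 0], [0, 0, 0], [0, 0, 0], [0, 0, 0]]' --delta_pos '[[0, 0, 0], [0, 0, 0], [0, 0, 0], [0, 0, 0]]' --fingers '[1, 1, 1, 1]'

```text
t: 3.2
tool_pos: [0.4209, 0.0329, 0.0222]
tool_rot: [0.0, 0.214, 0.977, 0.0]
force: [-0.9, 0.5, 7.0]
width: 0.0596
```

```bash
python3 - <<'E'
from h import *
from scipy.spatial.transform import Rotation as R
r=R.from_rotvec(np.pi/4*np.array([-.208,.978,0]))*R.from_rotvec([0,0,.6405])
print(r.as_rotvec(), np.degrees(np.linalg.norm(r.as_rotvec())))
print([ (r.as_rotvec()*f).round(3).tolist() for f in (1/6,2/6,3/6,4/6,5/6)])
R0=R.from_quat([.214,.977,0,0]); print((r*R0).as_quat()[[3,0,1,2]],(r*R0).as_matrix())
E
```

```text
[0.08818651 0.79341703 0.60679808] 57.452879981582285
[[0.015, 0.132, 0.101], [0.029, 0.264, 0.202], [0.044, 0.397, 0.303], [0.059, 0.529, 0.405], [0.073, 0.661, 0.506]]
[-0.38053281 -0.09647982  0.91884712 -0.04007996] [[-6.91772855e-01 -2.07803882e-01 -6.91569132e-01]
 [-1.46796918e-01  9.78170484e-01 -1.47082187e-01]
 [ 7.07036761e-01 -2.27247785e-04 -7.07176758e-01]]
```

Call:
drive_tool --rotation '[[0, 0, 0], [0, 0, 0], [0.015, 0.132, 0.101], [0.029, 0.264, 0.202], [0.044, 0.397, 0.303], [0.059, 0.529, 0.405], [0.073, 0.661, 0.506], [0.088, 0.793, 0.607], [0.088, 0.793, 0.607], [0.088, 0.793, 0.607]]' --delta_pos '[[0, 0, 30], [0, 0, 80], [2, -10, 130], [15, -55, 165], [30, -110, 175], [50, -165, 175], [70, -220, 175], [86, -265, 175], [94, -284, 170], [94, -284, 170]]' --fingers '[1, 1, 1, 1, 1, 1, 1, 1, 1, 1]'

```text
t: 4.45
tool_pos: [0.5137, -0.2527, 0.1897]
tool_rot: [-0.382, -0.096, 0.918, -0.04]
force: [1.0, -0.0, -1.6]
width: 0.0595
```

```bash
python3 - <<'E'
from h import *
s=ctrl.read_state();print(s['joints'],s['tool_pos'],s['tool_rot'],s['width'])
shot('side','s2'); shot('top','t2')
im,d,P=ld('side0')
a=ld('s2')[0][130:380,200:450]; b=ld('t2')[0][180:330,330:450]
cv2.imwrite('pics/c2.png',np.hstack([cv2.resize(a,(500,500))[:,:,::-1],cv2.resize(b,(400,500))[:,:,::-1]])[:,:,:][:, :900][:, :800])
E
```

```text
[0.22487065 0.84754798 0.00592489 1.27925522 0.30528685 1.7443512
 1.94596238] [ 0.513668   -0.25265591  0.18966758] [-0.38170523 -0.09553218  0.91848062 -0.0395989 ] 0.05948171074905482
```

View pics/c2.png

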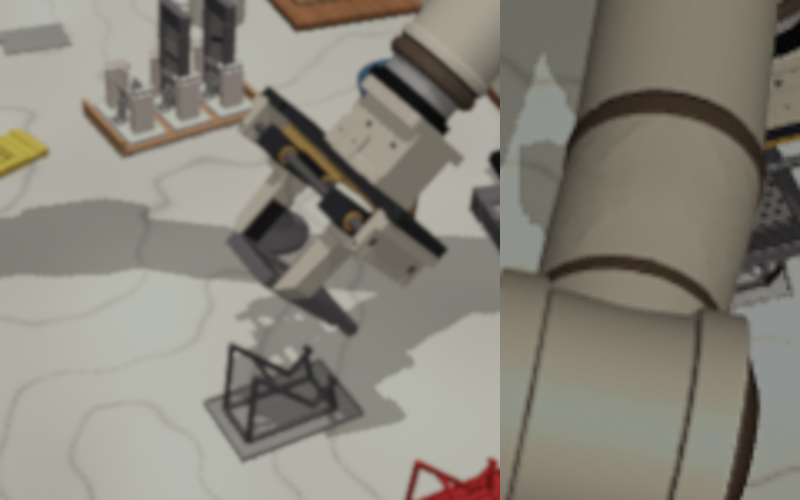

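```bash
cat > insov.py <<'E'
from ov import *
from scipy.spatial.transform import Rotation as R
def insert(s,df,dz,ang=0):
    M=R.from_quat(np.array(s['tool_rot'])[[1,2,3,0]]).as_matrix();ux,uy,uz=M.T
    p=np.array(s['tool_pos'])+uz*dz
    return box(p-ux*df,ux,uy,-uz)
def box(f,ux,uy,uz):
    C=lambda a,b,c:f+ux*a+uy*b+uz*c
    L=[]
    for c in(.006,-.006):
        k=[C(0,.03,c),C(0,-.03,c),C(.13,-.03,c),C(.13,.03,c)];L+=[(k[i],k[(i+1)%4]) for i in range(4)]
    return L
E
python3 - <<'E'
from insov import *
s=ctrl.read_state()
L=insert(s,.1091,.0162)+stand(.546,-.2447,np.radians(192))
im,d,P=ld('s2');draw(im,P,L,(230,370,280,410),5,'o6')
E
```

```text
(no output)
```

View pics/o6.png

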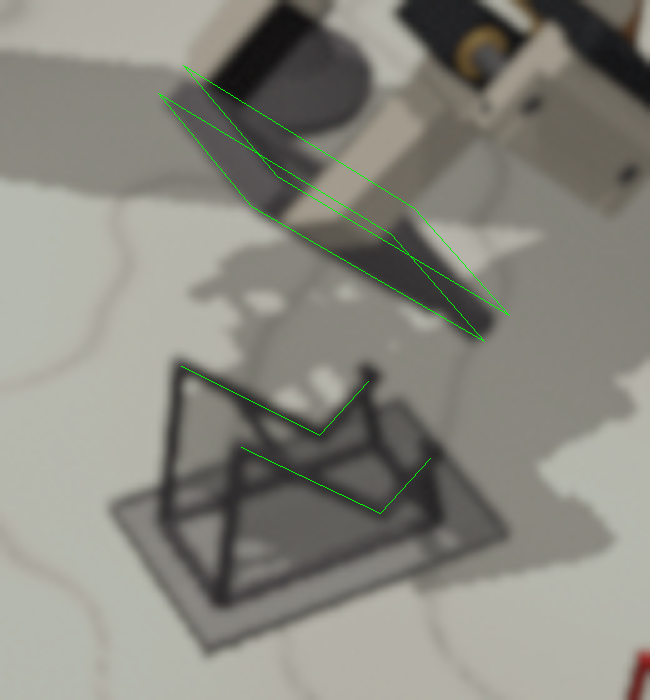

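Call:
drive_tool --rotation '[[0, 0, 0], [0, 0, 0], [0, 0, 0], [0, 0, 0], [0, 0, 0], [0, 0, 0], [0, 0, 0], [0, 0, 0]]' --delta_pos '[[0, 0, -20], [0, 1, -42], [-8, -1, -50], [-16, -3, -58], [-22, -4, -64], [-25, -5, -68], [-27, -5, -70], [-27, -5, -70]]' --fingers '[1, 1, 1, 1, 1, 1, 1, 1]'

```text
t: 5.55
tool_pos: [0.4868, -0.2569, 0.1223]
tool_rot: [-0.381, -0.096, 0.919, -0.04]
force: [-2.3, -0.2, 3.8]
width: 0.0592
```

```bash
python3 - <<'E'
from insov import *
s=ctrl.read_state();print(s['tool_pos'],s['force'])
im,d,P=shot('side','s3');draw(im,P,insert(s,.1091,.0162)+stand(.546,-.2447,np.radians(192)),(250,370,280,410),6,'o7')
E
```

```text
[ 0.48684282 -0.25688092  0.12229489] [-2.30699489 -0.16537892  3.84706813]
```

View pics/o7.png

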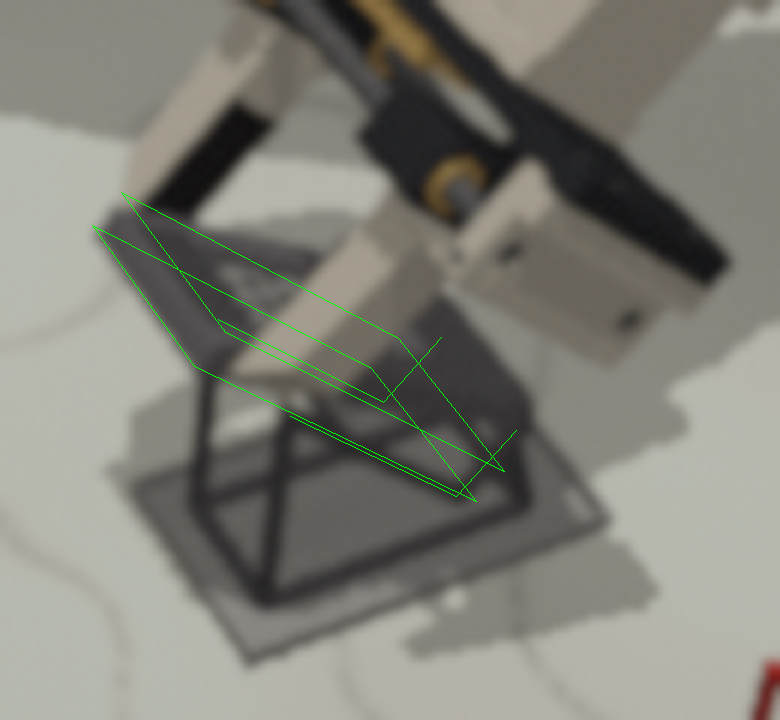

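Call:
drive_tool --rotation '[[0, 0, 0], [0, 0, 0], [0, 0, 0], [0, 0, 0]]' --delta_pos '[[-5, -1, 8], [-5, -1, 18], [10, 2, 38], [18, 4, 45]]' --fingers '[1, 1, 1, 1]'

```text
t: 6.1
tool_pos: [0.5072, -0.2519, 0.1681]
tool_rot: [-0.379, -0.097, 0.92, -0.04]
force: [0.3, -0.5, -3.0]
width: 0.0596
```

```bash
python3 - <<'E'
from insov import *
s=ctrl.read_state();print(s['tool_pos'],s['force'])
im,d,P=shot('side','s4');draw(im,P,insert(s,.1091,.0162)+stand(.546,-.2447,np.radians(192)),(240,360,280,410),6,'o8')
shot('wrist','w4')
E
```

```text
[ 0.50720269 -0.25186472  0.16814031] [ 0.29370471 -0.45561671 -3.0169726 ]
```

View pics/o8.png

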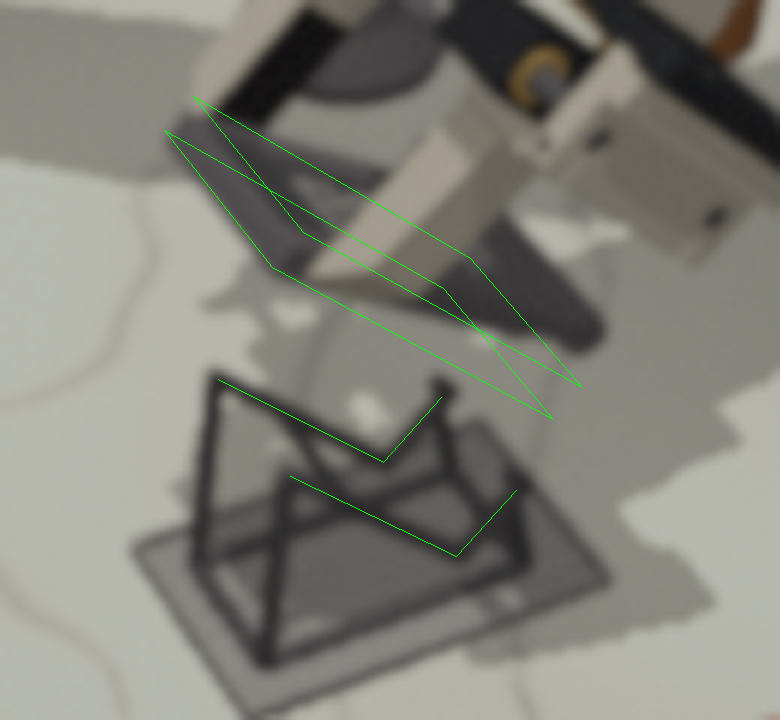

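View pics/w4.png

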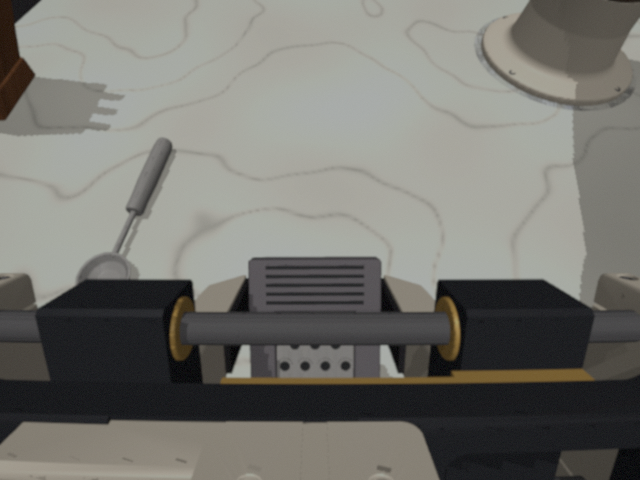

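```bash
cat >> insov.py <<'E'
def insert_a(s,df,dz,a):
    M=R.from_quat(np.array(s['tool_rot'])[[1,2,3,0]]).as_matrix();ux,uy,uz=M.T
    p=np.array(s['tool_pos'])+uz*dz
    # rotate insert about uy so that the foot goes toward gripper (-uz)
    x=ux*np.cos(a)+uz*np.sin(a); z=np.cross(x,uy)
    return p,x,uy,z,box(p-x*df,x,uy,z)
E
python3 - <<'E'
from insov import *
s=ctrl.read_state()
im,d,P=ld('s4');o=[]
for a in(14,18,22): o.append(draw(im,P,insert_a(s,.1091,.0162,np.radians(a))[4],(250,330,300,395),4,'o9'))
cv2.imwrite('pics/o9.png',np.vstack([np.hstack(o[:2]),np.hstack([o[2],0*o[2]])]))
E
```

```text
(no output)
```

View pics/o9.png

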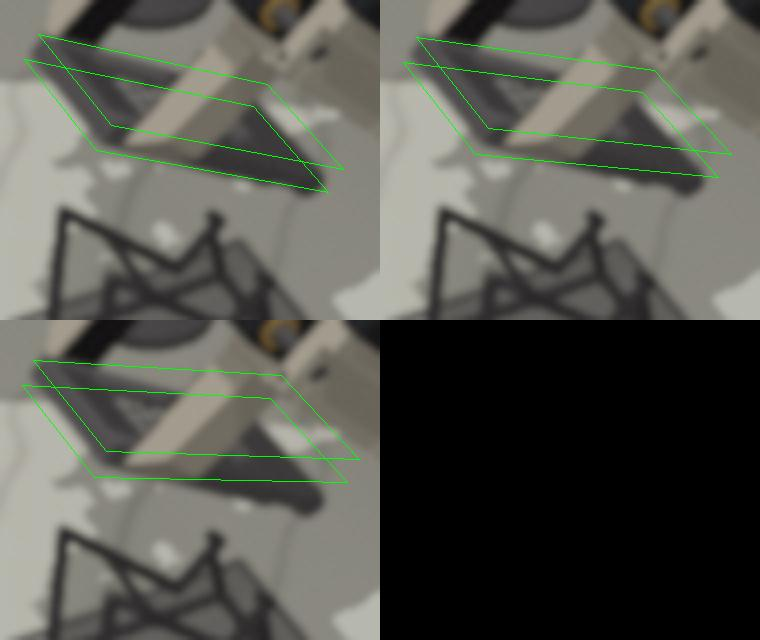

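```bash
python3 - <<'E'
from insov import *
s=ctrl.read_state()
im,d,P=ld('s4');o=[]
for a,df in((12,.109),(13,.106),(13,.103)): o.append(draw(im,P,insert_a(s,df,.0162,np.radians(a))[4],(250,330,300,395),4,'o9'))
cv2.imwrite('pics/o10.png',np.vstack([np.hstack(o[:2]),np.hstack([o[2],0*o[2]])]))
u=np.array([-.6917,-.147,.7071]);n=np.array([.6917,.147,.7071]);S=np.array([.546,-.2447,.024])
ax=np.array([-.208,.978,0])
for e in(8,13):
  M=R.from_quat(np.array(s['tool_rot'])[[1,2,3,0]]); r=R.from_rotvec(np.radians(e)*ax); 
  p,x,y,z,_=insert_a({'tool_pos':s['tool_pos'],'tool_rot':(r*M).as_quat()[[3,0,1,2]]},.107,.0162,np.radians(13))
  print(e,'slope',np.degrees(np.arcsin(x[2])),r.as_rotvec())
  f=p-.107*x
  for k in((12,22),(9,14),(7.5,2)): print(k,((S+n*k[0]/1e3+u*k[1]/1e3)-f)*1000)
E
```

```text
8 slope 39.789534996274945 [-0.02904228  0.13655456  0.        ]
(12, 22) [-35.8118725   -9.11552595 -41.01574499]
(9, 14) [-32.3533725   -8.38052595 -48.79384499]
(7.5, 2) [-25.0905225   -6.83702595 -58.33969499]
13 slope 44.788899012021986 [-0.0471937   0.22190116  0.        ]
(12, 22) [-28.88202603  -7.64169357 -35.27292844]
(9, 14) [-25.42352603  -6.90669357 -43.05102844]
(7.5, 2) [-18.16067603  -5.36319357 -52.59687844]
```

View pics/o10.png

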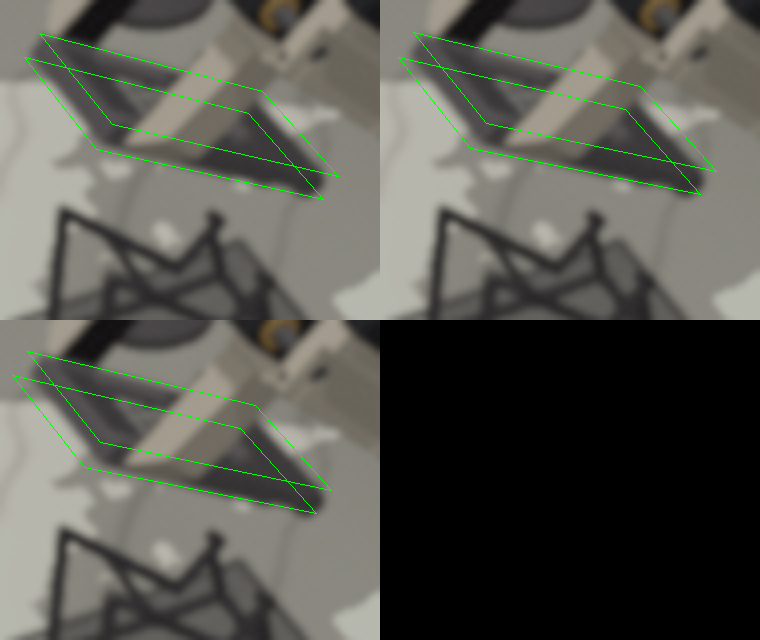

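Call:
drive_tool --rotation '[[-0.022, 0.1, 0], [-0.044, 0.205, 0], [-0.044, 0.205, 0], [-0.044, 0.205, 0]]' --delta_pos '[[-6, -2, 0], [-15, -4, -10], [-24, -7, -25], [-30, -8, -33]]' --fingers '[1, 1, 1, 1]'

```text
t: 6.7
tool_pos: [0.4741, -0.2605, 0.1323]
tool_rot: [-0.475, -0.092, 0.874, -0.05]
force: [0.1, 0.9, 0.5]
width: 0.0594
```

```bash
python3 - <<'E'
from insov import *
s=ctrl.read_state();print(s['tool_pos'],s['tool_rot'],s['force'],s['joints'])
im,d,P=shot('side','s5');p,x,y,z,L=insert_a(s,.108,.0162,np.radians(12));print(x,p-.108*x)
draw(im,P,L+stand(.546,-.2447,np.radians(192)),(250,370,280,410),6,'o11')
E
```

```text
[ 0.47408605 -0.26053012  0.1323036 ] [-0.47465461 -0.09183364  0.87395528 -0.04971663] [0.06654004 0.86375087 0.50999518] [0.20412969 0.99079515 0.03570796 1.28292328 0.35115816 1.79530373
 1.92470433]
[-0.69149812 -0.14703721  0.70725554] [ 0.53547538 -0.24747018  0.04709971]
```

View pics/o11.png

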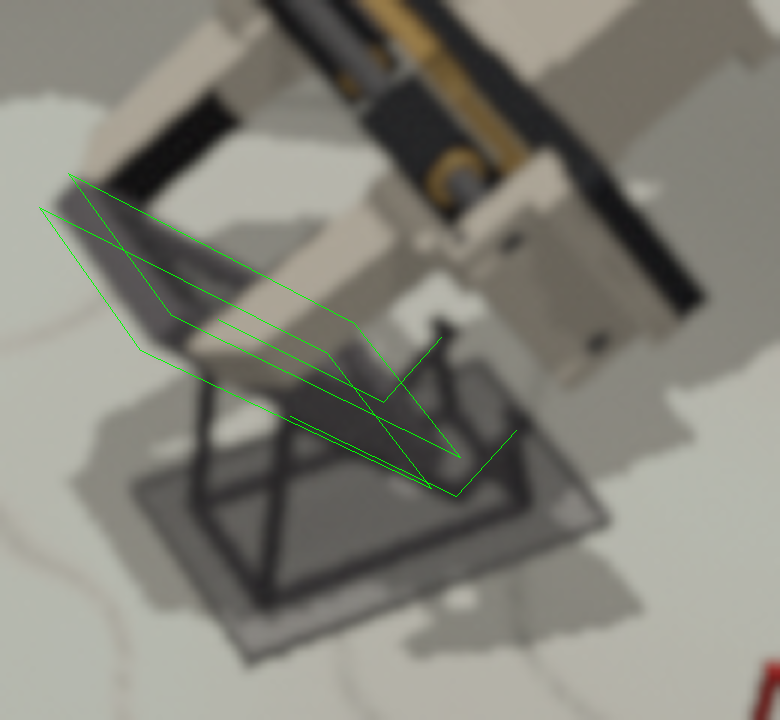

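Call:
drive_tool --rotation '[[0, 0, 0], [0, 0, 0], [0, 0, 0], [0, 0, 0]]' --delta_pos '[[4, 1, -4], [7, 1.5, -7], [10, 2, -10], [10, 2, -10]]' --fingers '[1, 1, 1, 1]'

```text
t: 7.25
tool_pos: [0.4858, -0.2579, 0.1235]
tool_rot: [-0.474, -0.092, 0.874, -0.05]
force: [0.0, -0.3, -0.2]
width: 0.0597
```

```bash
python3 - <<'E'
from insov import *
s=ctrl.read_state();print(s['tool_pos'],s['tool_rot'],s['force'])
im,d,P=shot('side','s6');p,x,y,z,L=insert_a(s,.112,.0162,np.radians(12));print(x,p-.112*x)
draw(im,P,L+stand(.546,-.2447,np.radians(192)),(250,370,280,410),6,'o12')
E
```

```text
[ 0.48584128 -0.25793415  0.12354274] [-0.47425268 -0.09219958  0.87411287 -0.05010312] [ 0.00267117 -0.28528581 -0.18851978]
[-0.69197512 -0.14757237  0.70667731] [ 0.55006073 -0.24424175  0.03556348]
```

View pics/o12.png

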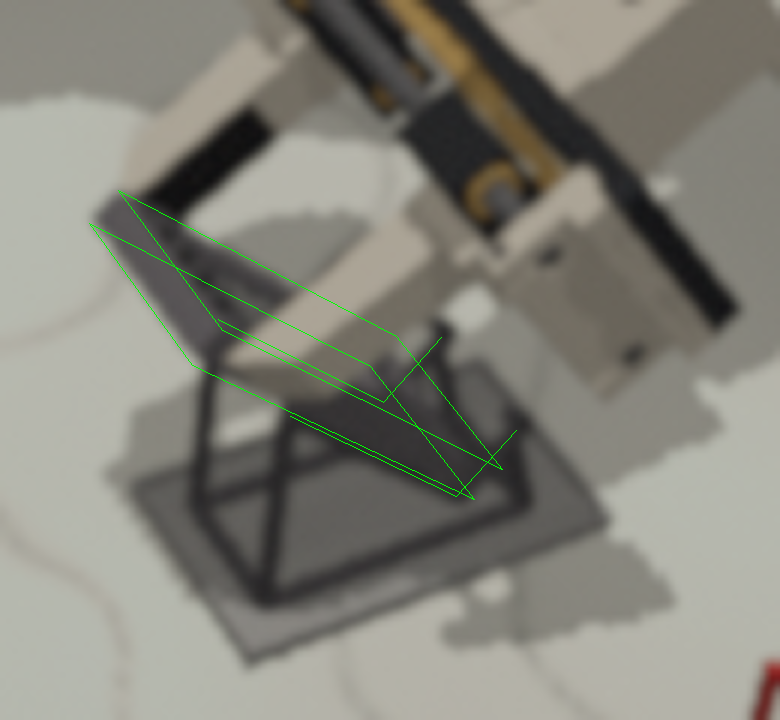

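Call:
drive_tool --rotation '[[0, 0, 0], [0, 0, 0], [0, 0, 0]]' --delta_pos '[[0, 0, -2], [0, 0, -4], [0, 0, -5]]' --fingers '[1, 1, 1]'

```text
t: 7.68
tool_pos: [0.4856, -0.2583, 0.1191]
tool_rot: [-0.474, -0.092, 0.874, -0.05]
force: [1.6, -0.2, 3.7]
width: 0.0596
```

Call:
drive_tool --rotation '[[0, 0, 0], [0, 0, 0], [0, 0, 0], [0, 0, 0], [0, 0, 0], [0, 0, 0]]' --delta_pos '[[0, 0, 0], [0, 0, 0], [0, 0, 0], [0, 0, 0], [0, 0, 0], [0, 0, 0]]' --fingers '[-1, -1, -1, -1, -1, -1]'

```text
t: 8.43
tool_pos: [0.4855, -0.2582, 0.1187]
tool_rot: [-0.474, -0.092, 0.874, -0.05]
force: [0.2, 0.6, 0.0]
width: 0.0917
```

```bash
python3 - <<'E'
from insov import *
s=ctrl.read_state();print(s['tool_pos'],s['width'],s['force'])
u=np.array([-.6917,-.147,.7071]);n=np.array([.6917,.147,.7071]);S=np.array([.546,-.2447,.024])
im,d,P=shot('side','s7')
draw(im,P,box(S+.006*n,u,np.cross(n,u),n),(250,370,280,410),6,'o13')
E
```

```text
[ 0.48549711 -0.25815094  0.11870662] 0.09172599870960561 [0.22650851 0.62290182 0.0006286 ]
```

View pics/o13.png

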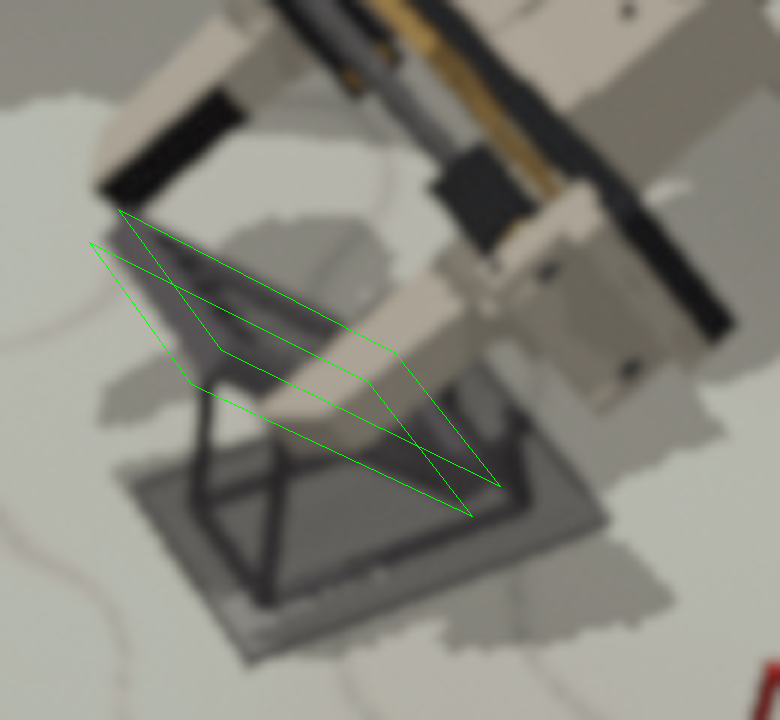

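Call:
drive_tool --rotation '[[0, 0, 0], [0, 0, 0], [0, 0, 0], [0, 0, 0], [0, -0.1, 0], [0, -0.2, 0]]' --delta_pos '[[12, 2.5, 8], [33, 7, 22], [57, 12, 38], [70, 15, 75], [70, 20, 130], [50, 80, 180]]' --fingers '[-1, -1, -1, -1, -1, -1]'

```text
t: 9.22
tool_pos: [0.5401, -0.1947, 0.2883]
tool_rot: [-0.383, -0.083, 0.918, -0.06]
force: [0.8, 0.4, 1.6]
width: 0.0915
```

```bash
python3 - <<'E'
from insov import *
s=ctrl.read_state();print(s['tool_pos'],s['tool_rot'],s['joints'])
u=np.array([-.6917,-.147,.7071]);n=np.array([.6917,.147,.7071]);S=np.array([.546,-.2447,.024])
B=box(S+.006*n,u,np.cross(n,u),n)
im,d,P=shot('side','s8');b=draw(im,P,B,(250,370,280,410),6,'o14')
im,d,P=shot('top','t8');a=draw(im,P,B,(205,305,355,440),6,'o15')
E
```

```text
[ 0.5400741  -0.19471307  0.28825149] [-0.38340693 -0.08318999  0.91785974 -0.06010036] [0.10333467 0.77728432 0.06150697 1.1835707  0.26225844 1.91990706
 1.90983925]
```

View pics/o14.png

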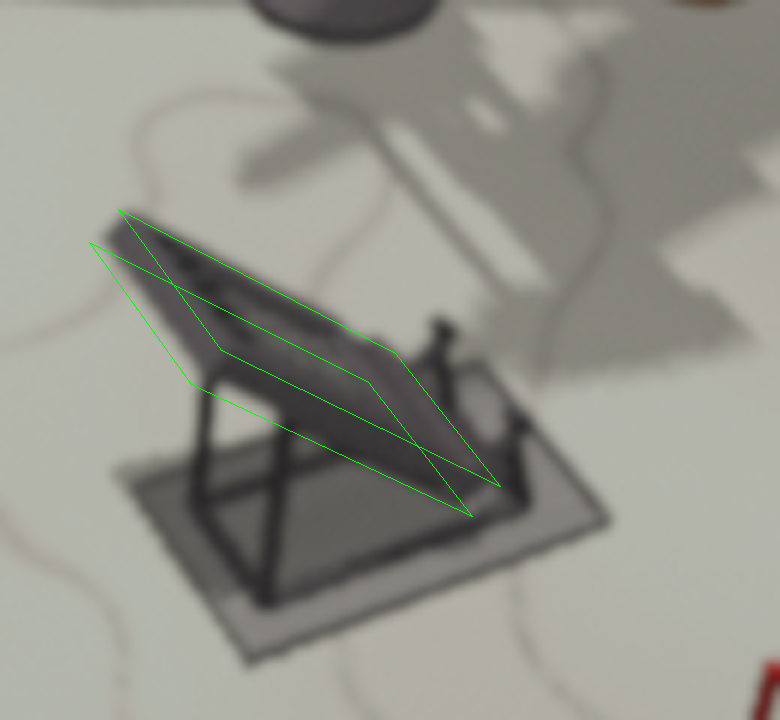

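View pics/o15.png

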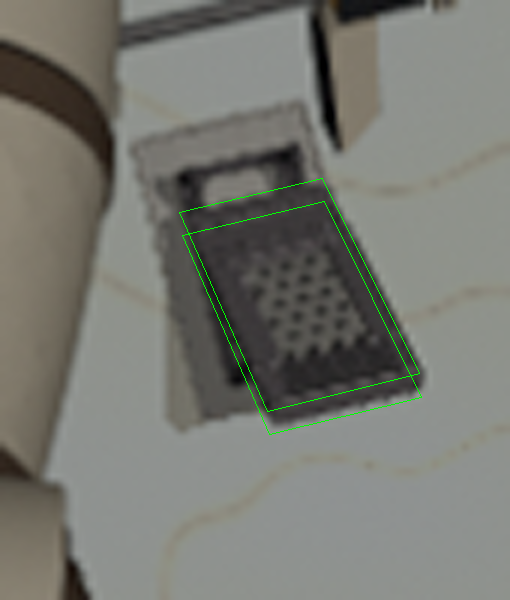

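```bash
python3 - <<'E'
from insov import *
s=ctrl.read_state()
u=np.array([-.6917,-.147,.7071]);n=np.array([.6917,.147,.7071]);S=np.array([.546,-.2447,.024])
M=R.from_quat(np.array(s['tool_rot'])[[1,2,3,0]])
X=np.array([-.208,.978,0]);Y=np.array([.978,.208,0])
V=R.from_matrix(np.c_[X,Y,np.cross(X,Y)]);T=R.from_matrix(np.c_[X,n,np.cross(X,n)])
rv=(V*M.inv()).as_rotvec();print('V',rv,np.degrees(np.linalg.norm(rv)))
rv=(T*V.inv()).as_rotvec();print('V->T',rv)
for n_,f in(('s8','a'),('t8','b')):
  im,d,P=ld(n_);o=[]
  for q in((2,0,3),(2,2,3)):
    B=box(S+np.array(q)/1e3+.006*n,u,np.cross(n,u),n)
    o.append(draw(im,P,B,(250,350,280,370) if f=='a' else (220,290,370,440),4,'x'))
  cv2.imwrite(f'pics/o16{f}.png',np.hstack(o))
E
```

```text
V [-0.43537414 -0.75076769 -1.46591319] 97.60658936827684
V->T [ 1.63397056e-01 -7.68178815e-01 -5.10148671e-05]
```

View pics/o16a.png

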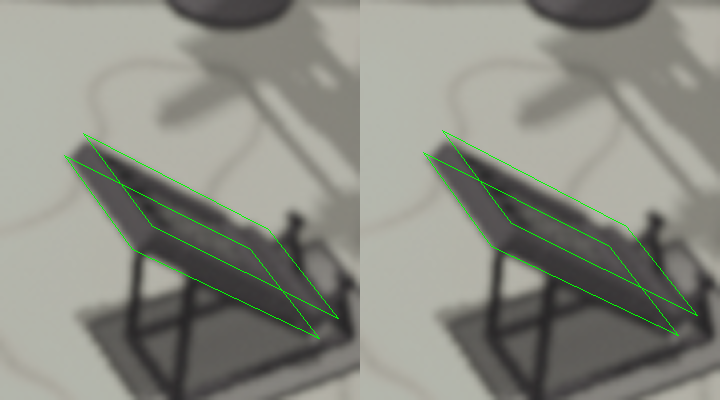

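View pics/o16b.png

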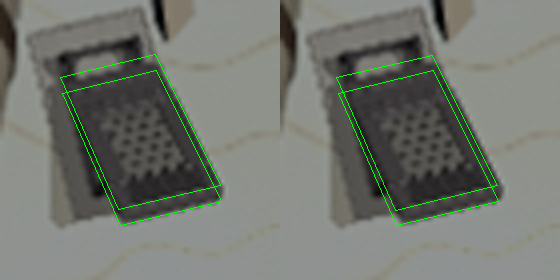

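Call:
drive_tool --rotation '[[-0.044, -0.075, -0.147], [-0.087, -0.15, -0.293], [-0.131, -0.225, -0.44], [-0.174, -0.3, -0.586], [-0.218, -0.375, -0.733], [-0.261, -0.45, -0.88], [-0.305, -0.526, -1.026], [-0.348, -0.601, -1.173], [-0.392, -0.676, -1.319], [-0.435, -0.751, -1.466], [-0.435, -0.751, -1.466]]' --delta_pos '[[-9, -7, 5], [-18, -14, 10], [-27, -21, 10], [-36, -28, 10], [-45, -35, 10], [-54, -42, 10], [-63, -49, 10], [-72, -56, 10], [-81, -63, 10], [-90, -67, 10], [-90, -67, 10]]' --fingers '[0, 0, 0, 0, 0, 0, 0, 0, 0, 0, 0]'

```text
t: 10.7
tool_pos: [0.4482, -0.2588, 0.2979]
tool_rot: [-0.004, 0.631, 0.776, 0.006]
force: [0.8, 0.2, 0.3]
width: 0.046
```

```bash
python3 - <<'E'
from insov import *
s=ctrl.read_state();print(s['joints'],s['tool_pos'],s['tool_rot'])
M=R.from_quat(np.array(s['tool_rot'])[[1,2,3,0]])
n=np.array([.6917,.147,.7071]);X=np.array([-.208,.978,0]);T=R.from_matrix(np.c_[X,n,np.cross(X,n)])
print((T*M.inv()).as_rotvec(),T.as_quat()[[3,0,1,2]])
E
```

```text
[ 0.16912523  0.18948643  0.35604322  1.83580376 -0.08609065  1.13601255
  0.76241131] [ 0.44820095 -0.25877791  0.29793423] [-0.00428077  0.63052862  0.77613428  0.00556095]
[ 0.14880409 -0.76793958 -0.00231303] [0.24079527 0.58139758 0.71801266 0.29740935]
```

Call:
drive_tool --rotation '[[0.03, -0.15, 0], [0.06, -0.3, 0], [0.09, -0.46, 0], [0.12, -0.61, 0], [0.149, -0.768, -0.002], [0.149, -0.768, -0.002]]' --delta_pos '[[-2, -2, -10], [-5, -4, -25], [-8, -7, -40], [-10, -8, -60], [-10, -8, -75], [-10, -8, -80]]' --fingers '[0, 0, 0, 0, 0, 0]'

```text
t: 11.45
tool_pos: [0.4417, -0.2638, 0.2195]
tool_rot: [0.232, 0.58, 0.724, 0.294]
force: [0.2, 1.6, -0.5]
width: 0.0461
```

```bash
python3 - <<'E'
from insov import *
s=ctrl.read_state();print(s['joints'],s['tool_pos'],s['tool_rot'])
M=R.from_quat(np.array(s['tool_rot'])[[1,2,3,0]])
n=np.array([.6917,.147,.7071]);X=np.array([-.208,.978,0]);T=R.from_matrix(np.c_[X,n,np.cross(X,n)])
print((T*M.inv()).as_rotvec())
E
```

```text
[ 0.58350229  0.19628362  0.36795183  2.31409817 -1.30329762  0.79580578
  2.19777749] [ 0.44174969 -0.26384993  0.219545  ] [0.23180642 0.5797314  0.72367963 0.29404945]
[-0.00145409 -0.01855357 -0.0127111 ]
```

Call:
drive_tool --rotation '[[0, 0, 0], [0, 0, 0], [0, 0, 0]]' --delta_pos '[[0, 0, -20], [0, 0, -40], [0, 0, -40]]' --fingers '[0, 0, 0]'

```text
t: 11.82
tool_pos: [0.4407, -0.2632, 0.1781]
tool_rot: [0.229, 0.582, 0.723, 0.294]
force: [0.4, -0.6, 1.1]
width: 0.0458
```

```bash
python3 - <<'E'
from insov import *
s=ctrl.read_state();print(s['joints'],s['tool_pos'],s['tool_rot'])
M=R.from_quat(np.array(s['tool_rot'])[[1,2,3,0]])
n=np.array([.6917,.147,.7071]);X=np.array([-.208,.978,0]);T=R.from_matrix(np.c_[X,n,np.cross(X,n)])
print((T*M.inv()).as_rotvec())
E
```

```text
[ 0.72926355  0.28392703  0.21201621  2.33257275 -1.40769456  0.75543379
  2.33878588] [ 0.44070383 -0.26318642  0.17814045] [0.2286613  0.58169109 0.72319944 0.29382315]
[-0.00601579 -0.02426795 -0.01110045]
```

Call:
drive_tool --rotation '[[0, 0, 0], [0, 0, 0], [0, 0, 0]]' --delta_pos '[[3, 0, -10], [6, 0, -20], [6, 0, -20]]' --fingers '[0, 0, 0]'

```text
t: 12.2
tool_pos: [0.4471, -0.2644, 0.1602]
tool_rot: [0.231, 0.582, 0.722, 0.294]
force: [-0.3, -0.2, 0.4]
width: 0.0457
```

```bash
cat > st.py <<'E'
from insov import *
s=ctrl.read_state();print(s['t'],s['joints'].round(3),s['tool_pos'].round(4),s['force'].round(1))
M=R.from_quat(np.array(s['tool_rot'])[[1,2,3,0]])
u=np.array([-.6917,-.147,.7071]);n=np.array([.6917,.147,.7071]);X=np.array([-.208,.978,0]);T=R.from_matrix(np.c_[X,n,np.cross(X,n)])
G=np.array([.4713,-.2603,.1129])
d=s['tool_pos']-G
print('off u,n,y mm',[round(float(d@k)*1000,1) for k in(u,n,X)],'rot u,n,y deg',[round(float((M*T.inv()).as_rotvec()@k)*57.3,1) for k in(u,n,X)])
E
python3 st.py
```

```text
12.2 [ 1.085  0.336 -0.197  2.321 -1.408  0.626  2.374] [ 0.4471 -0.2644  0.1602] [-0.3 -0.2  0.4]
off u,n,y mm [50.8, 16.2, 1.0] rot u,n,y deg [-0.0, 0.7, 1.1]
```

Call:
drive_tool --rotation '[[0, 0, 0], [0, 0, 0], [0, 0, 0], [0, 0, 0]]' --delta_pos '[[0, 0, -7], [-1, -1, -14], [-1, -1, -22], [-1, -1, -22]]' --fingers '[0, 0, 0, 0]'

```text
t: 12.7
tool_pos: [0.4455, -0.265, 0.1374]
tool_rot: [0.23, 0.582, 0.722, 0.293]
force: [-0.2, 0.4, -0.2]
width: 0.0459
```

```bash
python3 st.py; python3 - <<'E'
from h import *
shot('side','s9')
E
```

```text
12.7 [ 1.332  0.424 -0.473  2.32  -1.405  0.504  2.433] [ 0.4455 -0.265   0.1374] [-0.2  0.4 -0.2]
off u,n,y mm [35.9, -1.2, 0.8] rot u,n,y deg [-0.0, 0.7, 1.3]
```

View pics/s9.png

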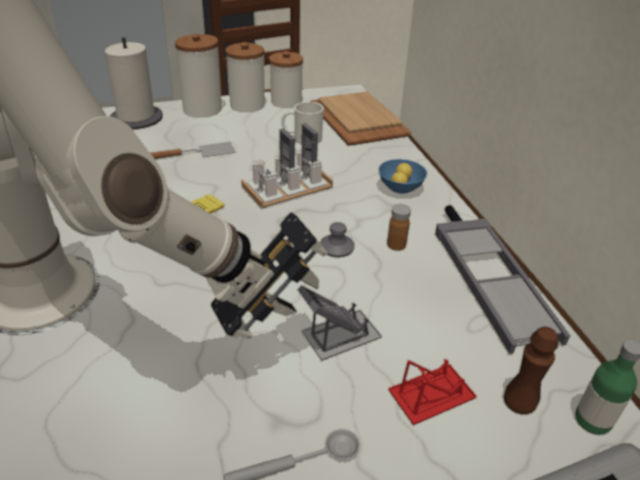

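```bash
python3 - <<'E'
from insov import *
im,d,P=ld('s9')
cv2.imwrite('pics/c9.png',cv2.resize(im[200:360,200:390],None,fx=4,fy=3.7,interpolation=cv2.INTER_CUBIC)[:,:,::-1])
E
```

```text
(no output)
```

View pics/c9.png

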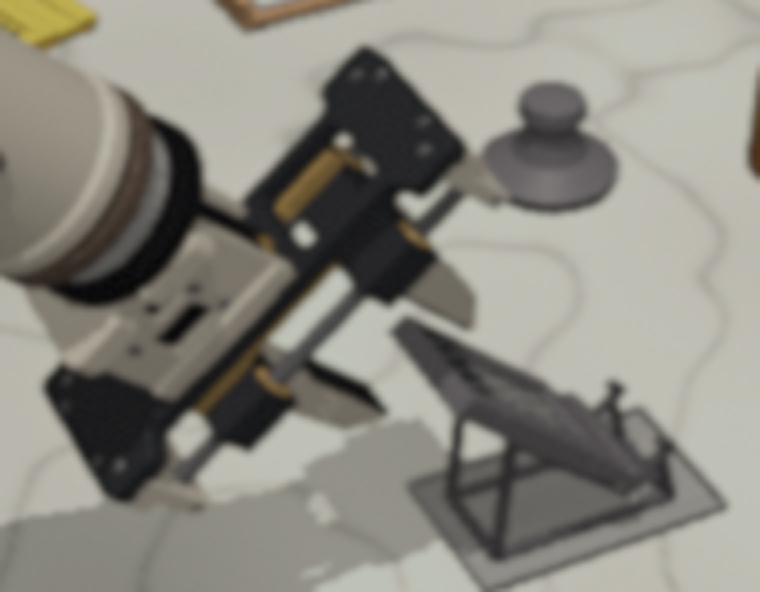

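Call:
drive_tool --rotation '[[0, 0, 0], [0, 0, 0], [0, 0, 0], [0, 0, 0], [0, 0, 0], [0, 0, 0]]' --delta_pos '[[4, 1, -4], [10, 2, -9], [16, 3, -15], [22, 4, -21], [26, 5, -25], [26, 5, -25]]' --fingers '[0, 0, 0, 0, 0, 0]'

```text
t: 13.5
tool_pos: [0.4716, -0.2593, 0.1122]
tool_rot: [0.229, 0.582, 0.723, 0.293]
force: [0.3, 0.5, -0.2]
width: 0.0456
```

```bash
python3 st.py; python3 - <<'E'
from insov import *
im,d,P=shot('side','s10')
cv2.imwrite('pics/c10.png',cv2.resize(im[220:360,230:390],None,fx=4.5,fy=4.2,interpolation=cv2.INTER_CUBIC)[:,:,::-1])
E
```

```text
13.5 [ 1.533  0.602 -0.789  2.292 -1.402  0.272  2.477] [ 0.4716 -0.2593  0.1122] [ 0.3  0.5 -0.2]
off u,n,y mm [-0.9, -0.1, 0.9] rot u,n,y deg [-0.0, 0.8, 1.3]
```

View pics/c10.png

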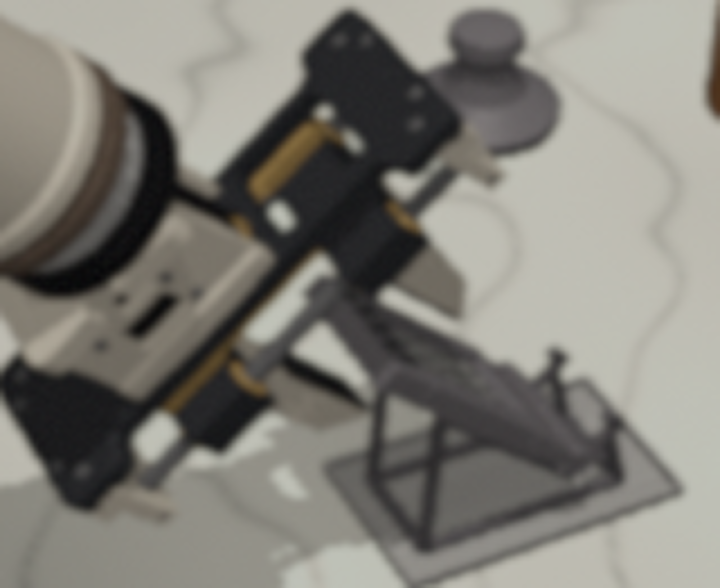

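Call:
drive_tool --rotation '[[0, 0, 0], [0, 0, 0], [0, 0, 0], [0, 0, 0], [0, 0, 0], [0, 0, 0]]' --delta_pos '[[0, 0, 0], [0, 0, 0], [0, 0, 0], [0, 0, 0], [0, 0, 0], [0, 0, 0]]' --fingers '[0.7, 1, 1, 1, 1, 1]'

```text
t: 14.3
tool_pos: [0.4716, -0.2595, 0.1128]
tool_rot: [0.23, 0.582, 0.723, 0.293]
force: [-0.5, -0.8, 2.5]
width: 0.0121
```

Call:
drive_tool --rotation '[[0, 0, 0], [0, 0, 0], [0, 0, 0], [0, 0, 0], [0, 0, 0], [0, 0, 0], [0, 0, 0], [0, 0, 0], [0, 0, 0]]' --delta_pos '[[0, 0, 8], [0, 0, 20], [0, 0, 35], [0, 0, 50], [0, 0, 65], [0, 0, 80], [0, 0, 95], [0, 0, 110], [0, 0, 120]]' --fingers '[1, 1, 1, 1, 1, 1, 1, 1, 1]'

```text
t: 15.42
tool_pos: [0.4711, -0.2593, 0.2327]
tool_rot: [0.23, 0.582, 0.723, 0.293]
force: [0.2, 0.2, -1.0]
width: 0.0121
```

```bash
python3 st.py; python3 - <<'E'
from insov import *
X=np.array([-.208,.978,0]);c,s_=np.cos(np.radians(15)),np.sin(np.radians(15))
V=R.from_matrix(np.c_[[-s_,c,0],[c,s_,0],[0,0,-1]])
s=ctrl.read_state();M=R.from_quat(np.array(s['tool_rot'])[[1,2,3,0]])
print((V*M.inv()).as_rotvec())
im,d,P=shot('side','s11')
cv2.imwrite('pics/c11.png',cv2.resize(im[160:380,200:420],None,fx=2.7,fy=2.7,interpolation=cv2.INTER_CUBIC)[:,:,::-1])
E
```

```text
15.425 [ 1.46   0.238 -0.667  2.246 -1.088  0.575  1.955] [ 0.4711 -0.2593  0.2327] [ 0.2  0.2 -1. ]
off u,n,y mm [84.7, 84.7, 1.0] rot u,n,y deg [0.0, 0.7, 1.3]
[-0.18921919  0.73875332  0.04474217]
```

View pics/c11.png

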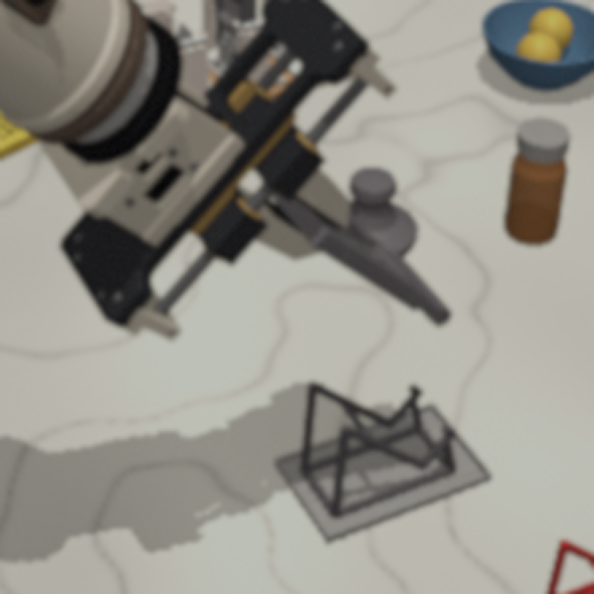

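Call:
drive_tool --rotation '[[-0.03, 0.12, 0.007], [-0.06, 0.25, 0.015], [-0.095, 0.37, 0.022], [-0.125, 0.49, 0.03], [-0.16, 0.62, 0.037], [-0.189, 0.739, 0.045], [-0.189, 0.739, 0.045], [-0.189, 0.739, 0.045], [-0.189, 0.739, 0.045], [-0.189, 0.739, 0.045], [-0.189, 0.739, 0.045], [-0.189, 0.739, 0.045]]' --delta_pos '[[0, 0, 15], [0, 0, 30], [0, 0, 45], [0, 0, 60], [0, 10, 68], [2, 40, 68], [4, 80, 68], [6, 130, 68], [8, 180, 68], [10, 230, 68], [13, 280, 68], [15, 330, 68]]' --fingers '[1, 1, 1, 1, 1, 1, 1, 1, 1, 1, 1, 1]'

```text
t: 16.98
tool_pos: [0.4859, 0.0721, 0.2999]
tool_rot: [-0.001, 0.609, 0.793, 0.0]
force: [0.7, 0.9, -1.2]
width: 0.0119
```

```bash
python3 st.py; python3 - <<'E'
from insov import *
shot('side','s12')
c,s_=np.cos(np.radians(15)),np.sin(np.radians(15))
V=R.from_matrix(np.c_[[-s_,c,0],[c,s_,0],[0,0,-1]])
s=ctrl.read_state();M=R.from_quat(np.array(s['tool_rot'])[[1,2,3,0]])
print((V*M.inv()).as_rotvec())
E
```

```text
16.975 [ 0.464  0.19  -0.746  1.866  0.14   1.139 -0.069] [0.4859 0.0721 0.2999] [ 0.7  0.9 -1.2]
off u,n,y mm [73.2, 191.2, 322.1] rot u,n,y deg [2.8, 1.2, 45.0]
[-0.00636973  0.00067906 -0.00831507]
```

View pics/s12.png

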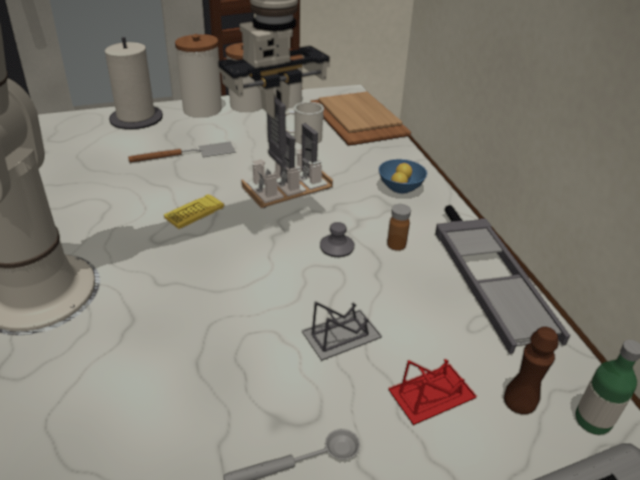

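Call:
drive_tool --rotation '[[-0.003, 0, -0.004], [-0.006, 0, -0.008], [-0.006, 0, -0.008], [-0.006, 0, -0.008], [-0.006, 0, -0.008], [-0.006, 0, -0.008]]' --delta_pos '[[2, 50, 0], [5, 100, 0], [7, 145, 0], [7.5, 160, -10], [7.5, 160, -40], [7.5, 160, -40]]' --fingers '[1, 1, 1, 1, 1, 1]'

```text
t: 17.77
tool_pos: [0.492, 0.2295, 0.2578]
tool_rot: [-0.0, 0.612, 0.791, -0.005]
force: [0.7, -0.2, -1.4]
width: 0.0117
```

```bash
python3 - <<'E'
from insov import *
s=ctrl.read_state();print(s['t'],s['tool_pos'],s['tool_rot'],s['joints'])
shot('wrist','w13')
im,d,P=shot('side','s13');M=R.from_quat(np.array(s['tool_rot'])[[1,2,3,0]]).as_matrix();ux,uy,uz=M.T
B=box(s['tool_pos']+uz*.117,-uz,ux,uy)
yaw=np.radians(15);ex=np.array([np.cos(yaw),np.sin(yaw),0]);ey=np.array([-ex[1],ex[0],0])
f=np.array([.4934,.2327,.018])
B+=[(f-ey*.0325,f+ey*.0325),(f-ex*.006,f+ex*.006),(f,f+[0,0,.056]),(f+[0,0,.056]-ey*.0325,f+[0,0,.056]+ey*.0325)]
draw(im,P,B,(70,210,220,345),5.5,'o13s')
im,d,P=shot('top','t13');draw(im,P,B,(190,300,150,260),5.5,'o13t')
E
```

```text
17.775 [0.49199861 0.22949917 0.25776764] [-1.00389316e-04  6.11601043e-01  7.91153167e-01 -4.56300646e-03] [ 0.14872238  0.36717586 -0.78913205  1.79323201  0.29128419  1.11018834
 -0.48612857]
```

View pics/o13s.png

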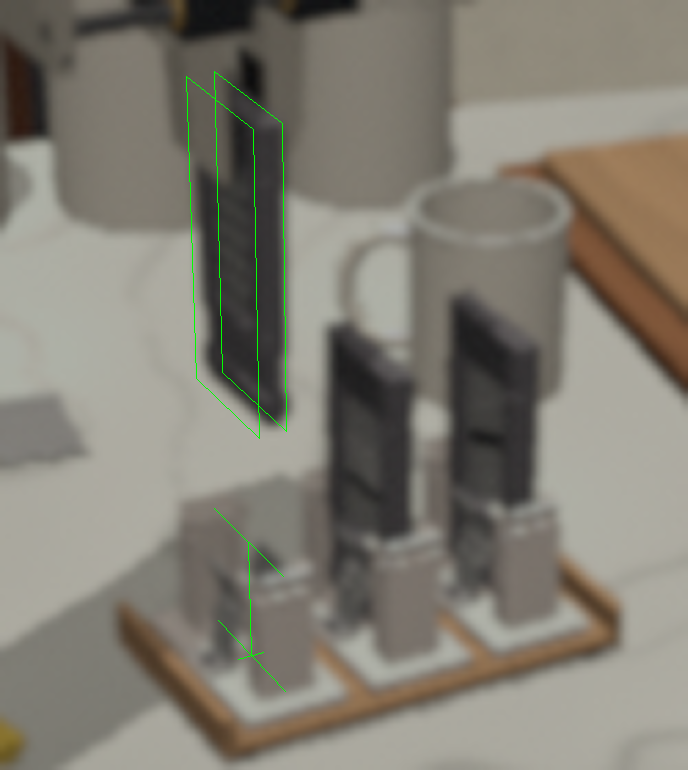

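View pics/o13t.png

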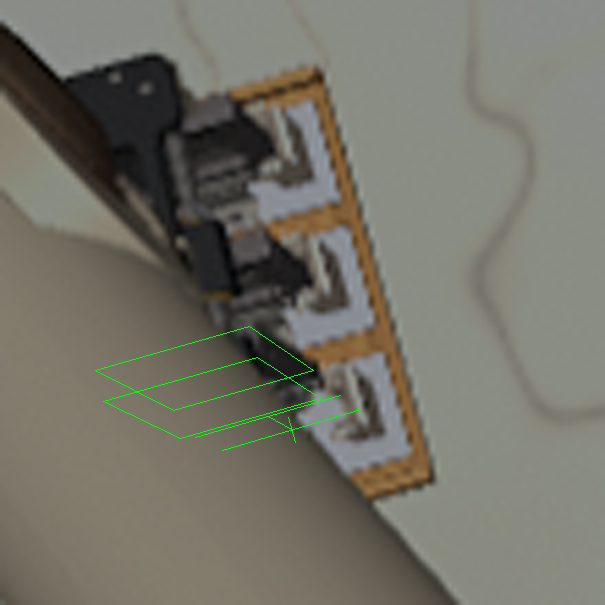

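View pics/w13.png

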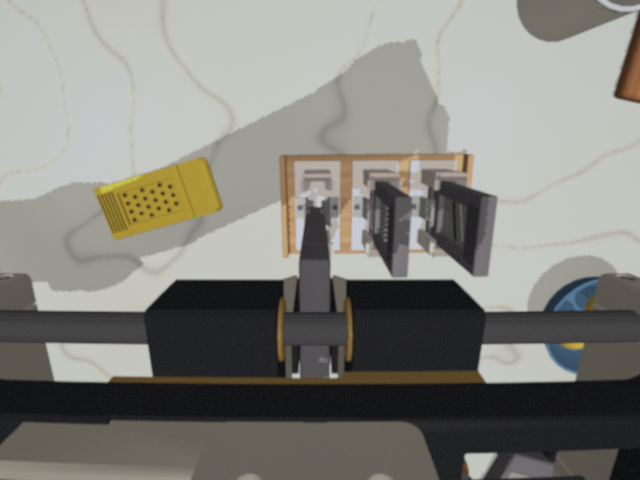

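```bash
python3 - <<'E'
from insov import *
im,d,P=ld('w13')
yaw=np.radians(15);ex=np.array([np.cos(yaw),np.sin(yaw),0]);ey=np.array([-ex[1],ex[0],0])
c=np.array([.5514,.2482,0]);B=[]
for k in(0,1):
  K=[c+ex*(.06*k+j*.006)+ey*.03*i+[0,0,.148] for i,j in((1,1),(1,-1),(-1,-1),(-1,1))]; B+=[(K[i],K[(i+1)%4]) for i in range(4)]
f=c-ex*.06
for z in(.018,.074):
  o=f+[0,0,z];K=[o+ex*(j*.0075)+ey*.0325*i for i,j in((1,1),(1,-1),(-1,-1),(-1,1))]; B+=[(K[i],K[(i+1)%4]) for i in range(4)]
K=[c+ex*(j*.098)+ey*.054*i+[0,0,.012] for i,j in((1,1),(1,-1),(-1,-1),(-1,1))]; B+=[(K[i],K[(i+1)%4]) for i in range(4)]
a=draw(im,P,B,(140,290,270,500),3.4,'x')
b=cv2.resize(im[140:290,270:500],None,fx=3.4,fy=3.4,interpolation=cv2.INTER_CUBIC)[:,:,::-1]
cv2.imwrite('pics/o14w.png',cv2.resize(np.vstack([a[:,:782],b]),(460,600))) 
cv2.imwrite('pics/o14a.png',a);cv2.imwrite('pics/o14b.png',b)
E
```

```text
(no output)
```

View pics/o14a.png

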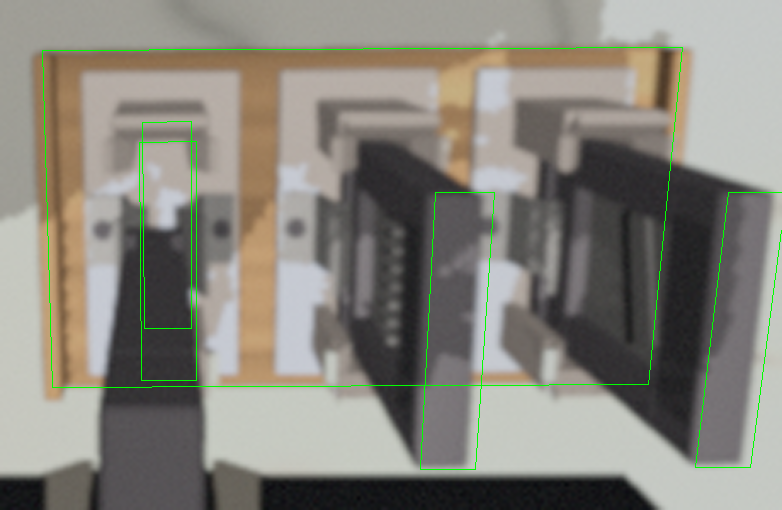

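View pics/o14b.png

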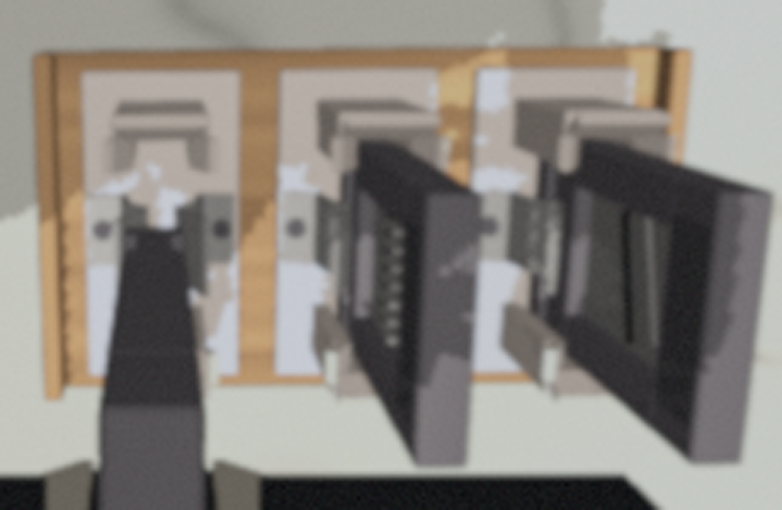

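```bash
python3 - <<'E'
from insov import *
im,d,P=ld('w13');s=dict(tool_pos=np.array([.4920,.2295,.2578]))
ex=np.array([.9659,.2588,0]);ey=np.array([-.2588,.9659,0])
print('cam',-P['R'].T@P['t'])
for px in((120,232),(190,232),(155,232)):
  for z in(.141,.144,.147):
    w=onz(P,[[270+px[0]/3.4,140+px[1]/3.4]],z)[0]; r=w-s['tool_pos']; print(px,z,'ex,ey mm',(r@ex*1000).round(1),(r@ey*1000).round(1))
g=cv2.cvtColor(im,cv2.COLOR_RGB2GRAY);print(g[196:222,312:320:2].T)
print(d[200:262:6,315])
E
```

```text
cam [0.47489109 0.29749802 0.39631785]
(120, 232) 0.141 ex,ey mm -7.8 23.3
(120, 232) 0.144 ex,ey mm -7.7 23.9
(120, 232) 0.147 ex,ey mm -7.6 24.4
(190, 232) 0.141 ex,ey mm 6.9 23.2
(190, 232) 0.144 ex,ey mm 6.8 23.8
(190, 232) 0.147 ex,ey mm 6.8 24.3
(155, 232) 0.141 ex,ey mm -0.5 23.3
(155, 232) 0.144 ex,ey mm -0.5 23.8
(155, 232) 0.147 ex,ey mm -0.4 24.4
[[173 172 171 165 139 113 103 107 106 102  84  66  54  52  49  51  52  52
   51  52  49  49  50  51  51  55]
 [172 172 174 173 167 163 162 159 159 151 123  82  55  49  51  56  52  50
   51  54  52  52  53  49  49  51]
 [180 182 188 191 190 184 180 182 183 177 151 102  64  52  50  51  52  52
   51  52  52  52  53  52  51  50]
 [198 201 202 201 201 199 199 201 201 197 173 123  71  54  55  51  54  51
   51  51  53  52  50  50  50  50]]
[0.38158497 0.25501177 0.2305025  0.21139154 0.19447815 0.18119475
 0.16859877 0.15878768 0.14914352 0.1402211  0.13572778]
```

```bash
python3 - <<'E'
from insov import *
im,d,P=ld('w13');t=np.array([.4920,.2295,.2578])
ex=np.array([.9659,.2588,0]);ey=np.array([-.2588,.9659,0])
for v in(207,209,212,220,230,240,250,258,262,270,276):
  w=dep(P,[[315,v]],d)[0]-t; print(v,(w@ex*1e3).round(1),(w@ey*1e3).round(1),(w[2]*1e3).round(1))
E
```

```text
207 -0.8 25.9 -107.0
209 -0.8 26.0 -99.2
212 -0.7 26.1 -88.5
220 -0.5 26.4 -62.7
230 -0.4 26.8 -37.5
240 -0.2 27.1 -17.4
250 -0.1 27.3 -1.5
258 -0.1 27.6 9.7
262 -0.0 26.6 11.5
270 -0.1 23.1 10.5
276 -0.1 20.5 10.0
```

```bash
python3 -c "
from h import *
s=ctrl.read_state();print(s['t'],s['tool_pos'],s['tool_rot'],s['force'])"
```

```text
17.925 [0.49428238 0.23045073 0.26110656] [ 0.00169202  0.61216486  0.79072649 -0.00171514] [ 0.55035375  0.3994785  -2.15430359]
```

Call:
drive_tool --rotation '[[0.011, 0, 0], [0.011, 0, 0], [0.011, 0, 0], [0.011, 0, 0], [0.011, 0, 0], [0.011, 0, 0]]' --delta_pos '[[-3, 4, -10], [-3, 4, -25], [-3, 4, -45], [-3, 4, -56], [-3, 4, -56], [-3, 4, -56]]' --fingers '[1, 1, 1, 1, 1, 1]'

```text
t: 18.68
tool_pos: [0.4911, 0.2349, 0.2047]
tool_rot: [-0.002, 0.612, 0.791, 0.003]
force: [0.4, 0.0, -0.4]
width: 0.0117
```

```bash
cat > wchk.py <<'E'
from insov import *
import sys
s=ctrl.read_state();print(s['t'],s['tool_pos'],s['tool_rot'],s['force'])
im,d,P=shot('wrist',sys.argv[1]);t=s['tool_pos']
ex=np.array([.9659,.2588,0]);ey=np.array([-.2588,.9659,0])
u0=315
for v in range(150,280,8):
  r=[]
  for uu in (u0,):
    w=dep(P,[[uu,v]],d)[0]-t; r+=[(w@ex*1e3).round(1),(w@ey*1e3).round(1),(w[2]*1e3).round(1)]
  print(v,r)
yaw=np.radians(15);c=np.array([.5514,.2482,0])-ex*.0015;B=[]
for k in(0,1):
  K=[c+ex*(.06*k+j*.006)+ey*.03*i+[0,0,.148] for i,j in((1,1),(1,-1),(-1,-1),(-1,1))]; B+=[(K[i],K[(i+1)%4]) for i in range(4)]
f=c-ex*.06
for z in(.018,.074):
  o=f+[0,0,z];K=[o+ex*(j*.0075)+ey*.0325*i for i,j in((1,1),(1,-1),(-1,-1),(-1,1))]; B+=[(K[i],K[(i+1)%4]) for i in range(4)]
draw(im,P,B,(100,290,200,500),2.6,sys.argv[1]+'o')
E
python3 wchk.py w14; python3 -c "
from insov import *
im,d,P=shot('side','s14')
cv2.imwrite('pics/c14.png',cv2.resize(im[80:220,220:345],None,fx=5,fy=5,interpolation=cv2.INTER_CUBIC)[:,:,::-1][:600])"
```

```text
18.675 [0.49112866 0.23490724 0.2047332 ] [-0.00158767  0.6118705   0.79095202  0.00261969] [ 0.40002496  0.00940123 -0.43213581]
150 [np.float64(0.8), np.float64(64.0), np.float64(-203.8)]
158 [np.float64(0.7), np.float64(56.7), np.float64(-204.7)]
166 [np.float64(0.6), np.float64(50.0), np.float64(-193.4)]
174 [np.float64(0.6), np.float64(43.4), np.float64(-186.1)]
182 [np.float64(0.5), np.float64(36.5), np.float64(-184.5)]
190 [np.float64(0.3), np.float64(36.2), np.float64(-128.5)]
198 [np.float64(0.4), np.float64(22.0), np.float64(-186.1)]
206 [np.float64(0.2), np.float64(26.9), np.float64(-112.3)]
214 [np.float64(0.1), np.float64(27.0), np.float64(-81.2)]
222 [np.float64(0.0), np.float64(27.3), np.float64(-56.1)]
230 [np.float64(-0.0), np.float64(27.3), np.float64(-36.7)]
238 [np.float64(-0.1), np.float64(27.0), np.float64(-21.7)]
246 [np.float64(-0.1), np.float64(27.8), np.float64(-5.4)]
254 [np.float64(-0.1), np.float64(27.9), np.float64(6.1)]
262 [np.float64(-0.2), np.float64(26.2), np.float64(10.9)]
270 [np.float64(-0.2), np.float64(23.2), np.float64(11.3)]
278 [np.float64(-0.2), np.float64(20.0), np.float64(11.4)]
```

View pics/w14o.png

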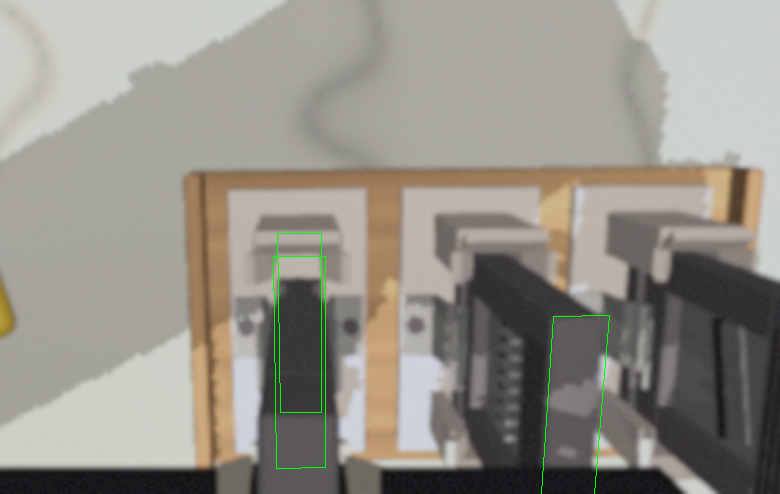

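View pics/c14.png

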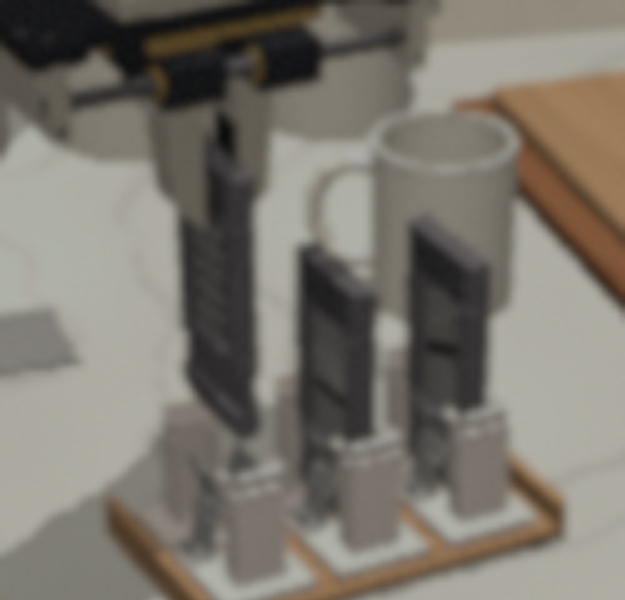

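Call:
drive_tool --rotation '[[0, 0, 0], [0, 0, 0], [0, 0, 0], [0, 0, 0], [0, 0, 0], [0, 0, 0]]' --delta_pos '[[0, 0, -6], [0, 0, -12], [0, 0, -18], [0, 0, -24], [0, 0, -30], [0, 0, -30]]' --fingers '[1, 1, 1, 1, 1, 1]'

```text
t: 19.52
tool_pos: [0.4905, 0.2344, 0.1739]
tool_rot: [-0.002, 0.612, 0.791, 0.002]
force: [1.1, -0.2, -0.8]
width: 0.0118
```

```bash
python3 wchk.py w15 | head -1; python3 -c "
from insov import *
s=ctrl.read_state();print(s['tool_pos'],s['force'],s['moment'])
im,d,P=shot('side','s15')
cv2.imwrite('pics/c15.png',cv2.resize(im[80:220,220:345],None,fx=5,fy=5,interpolation=cv2.INTER_CUBIC)[:,:,::-1][:600])"
```

```text
19.525 [0.49048451 0.23437005 0.17385087] [-0.00193118  0.61191124  0.79092191  0.00185335] [ 1.10148858 -0.16067768 -0.83144409]
[0.49073629 0.23454873 0.17423234] [ 0.43899708  0.50111038 -1.73113629] [-0.06563767  0.008048   -0.01561741]
```

View pics/c15.png

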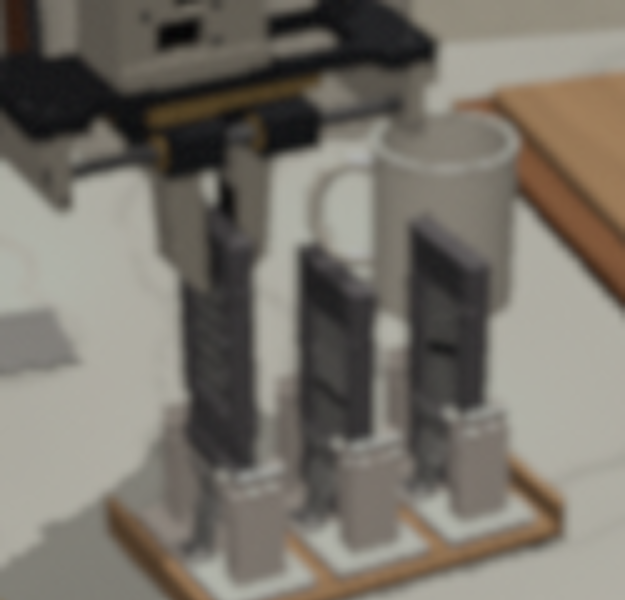

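View pics/w15o.png

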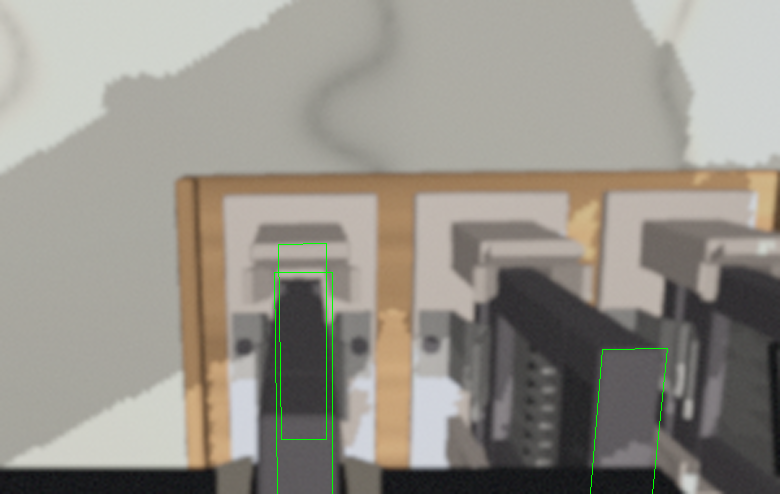

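Call:
drive_tool --rotation '[[0, 0, 0], [0, 0, 0], [0, 0, 0], [0, 0, 0], [0, 0, 0], [0, 0, 0]]' --delta_pos '[[0, 0, -5], [0, 0, -9], [0, 0, -13], [0, 0, -17], [0, 0, -20], [0, 0, -20]]' --fingers '[1, 1, 1, 1, 1, 1]'

```text
t: 20.38
tool_pos: [0.4912, 0.235, 0.1549]
tool_rot: [-0.001, 0.612, 0.791, 0.003]
force: [-0.6, 0.4, 3.5]
width: 0.0116
```

Call:
drive_tool --rotation '[[0, 0, 0], [0, 0, 0], [0, 0, 0], [0, 0, 0], [0, 0, 0], [0, 0, 0], [0, 0, 0]]' --delta_pos '[[0, 0, -4], [0, 0, -8], [0, 0, -11], [0, 0, -14], [0, 0, -17], [0, 0, -19], [0, 0, -19]]' --fingers '[1, 1, 1, 1, 1, 1, 1]'

```text
t: 21.25
tool_pos: [0.4912, 0.2345, 0.1362]
tool_rot: [-0.001, 0.612, 0.791, 0.002]
force: [0.4, -0.6, 6.4]
width: 0.0118
```

```bash
python3 -c "
from insov import *
s=ctrl.read_state();print(s['t'],s['tool_pos'],s['force'],s['moment'])
im,d,P=shot('side','s16')
cv2.imwrite('pics/c16.png',cv2.resize(im[80:220,220:345],None,fx=5,fy=5,interpolation=cv2.INTER_CUBIC)[:,:,::-1][:600])"; python3 wchk.py w16
```

```text
21.25 [0.49122447 0.23452043 0.13619999] [ 0.40075194 -0.59195174  6.44776379] [-0.37189252  0.1792776  -0.0068051 ]
21.3 [0.49122084 0.2345165  0.13619985] [-0.00118329  0.61202639  0.79083291  0.00236728] [-0.18888607 -0.83437385  6.5862547 ]
150 [np.float64(0.6), np.float64(64.8), np.float64(-135.0)]
158 [np.float64(0.6), np.float64(59.0), np.float64(-136.1)]
166 [np.float64(0.5), np.float64(53.0), np.float64(-137.4)]
174 [np.float64(0.5), np.float64(48.2), np.float64(-123.4)]
182 [np.float64(0.4), np.float64(43.1), np.float64(-117.3)]
190 [np.float64(0.4), np.float64(37.4), np.float64(-117.6)]
198 [np.float64(0.2), np.float64(37.0), np.float64(-80.8)]
206 [np.float64(0.2), np.float64(35.4), np.float64(-60.6)]
214 [np.float64(0.2), np.float64(27.1), np.float64(-80.8)]
222 [np.float64(0.1), np.float64(27.3), np.float64(-56.1)]
230 [np.float64(0.0), np.float64(27.3), np.float64(-36.7)]
238 [np.float64(-0.0), np.float64(27.7), np.float64(-19.3)]
246 [np.float64(-0.1), np.float64(27.8), np.float64(-5.5)]
254 [np.float64(-0.1), np.float64(27.4), np.float64(4.7)]
262 [np.float64(-0.1), np.float64(26.6), np.float64(12.0)]
270 [np.float64(-0.2), np.float64(23.4), np.float64(11.8)]
278 [np.float64(-0.2), np.float64(20.1), np.float64(11.5)]
```

View pics/c16.png

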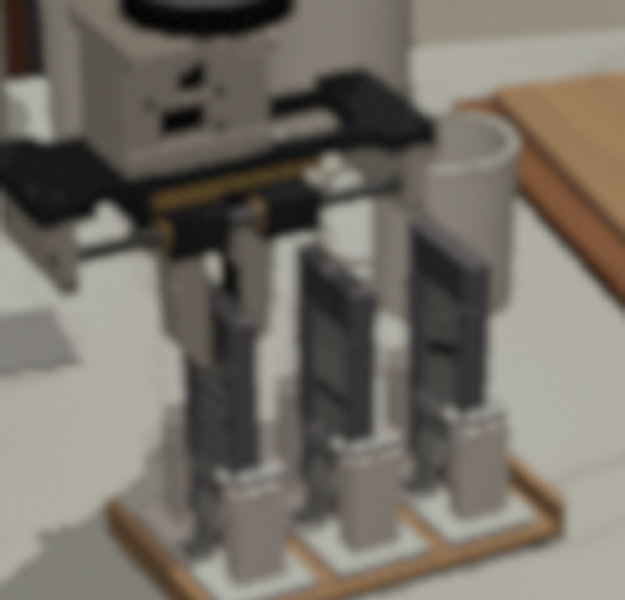

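Call:
drive_tool --rotation '[[0, 0, 0], [0, 0, 0]]' --delta_pos '[[0, 0, -2], [0, 0, -3]]' --fingers '[1, 1]'

```text
t: 21.6
tool_pos: [0.4927, 0.2353, 0.1358]
tool_rot: [0.0, 0.612, 0.791, 0.003]
force: [-3.6, -4.6, 30.2]
width: 0.0118
```

Call:
drive_tool --rotation '[[0, 0, 0], [0, 0, 0]]' --delta_pos '[[0, 0, -2], [0, 0, -2]]' --fingers '[1, 1]'

```text
t: 21.85
tool_pos: [0.4943, 0.236, 0.1356]
tool_rot: [0.001, 0.612, 0.791, 0.005]
force: [-3.9, -3.8, 35.0]
width: 0.0124
```

Call:
drive_tool --rotation '[[0, 0, 0], [0, 0, 0], [0, 0, 0], [0, 0, 0], [0, 0, 0]]' --delta_pos '[[0, 0, 3], [0, 0, 5], [0, 0, 5], [0, 0, 5], [0, 0, 5]]' --fingers '[1, 1, 0.4, 0.4, 0.4]'

```text
t: 22.48
tool_pos: [0.4905, 0.2344, 0.135]
tool_rot: [-0.002, 0.612, 0.791, 0.002]
force: [0.2, -0.5, 0.7]
width: 0.0271
```

Released; retreat straight up.

Call:
drive_tool --rotation '[[0, 0, 0], [0, 0, 0], [0, 0, 0], [0, 0, 0], [0, 0, 0], [0, 0, 0], [0, 0, 0], [0, 0, 0], [0, 0, 0]]' --delta_pos '[[0, 0, 5], [0, 0, 15], [0, 0, 30], [0, 0, 50], [0, 0, 80], [0, 0, 110], [-40, -40, 140], [-80, -90, 150], [-100, -130, 150]]' --fingers '[0.4, 0.4, 0.4, 0.4, 0.4, 0.4, 0.4, 0.4, 0.4]'

```text
t: 23.6
tool_pos: [0.3898, 0.1039, 0.2871]
tool_rot: [-0.0, 0.611, 0.791, 0.003]
force: [0.8, -1.4, -0.2]
width: 0.0272
```

```bash
python3 -c "
from insov import *
s=ctrl.read_state();print(s['t'],s['tool_pos'],s['force'],s['dq'].round(2))
im,d,P=shot('side','s17')
ex=np.array([.9659,.2588,0]);ey=np.array([-.2588,.9659,0]);c=np.array([.5514,.2482,0]);B=[]
for k in(-1,0,1): B+=box(c+ex*.06*k+[0,0,.018],np.array([0,0,1.]),ey,ex)
draw(im,P,B,(90,220,225,345),5,'c17')
im,d,P=shot('top','t17'); draw(im,P,B[8:],(190,300,150,280),5,'c17t')
cv2.imwrite('pics/s17f.png',ld('s17')[0][:,:,::-1])"
```

```text
23.6 [0.38980192 0.10387097 0.28705122] [ 0.7681843  -1.42730777 -0.2078499 ] [ 0.72 -0.74  0.31  0.53 -0.63 -0.05  1.27]
```

View pics/c17.png

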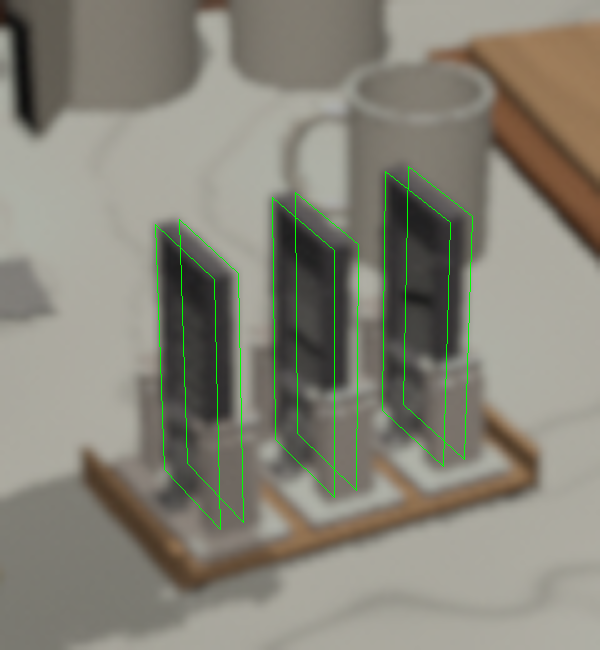

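View pics/s17.png

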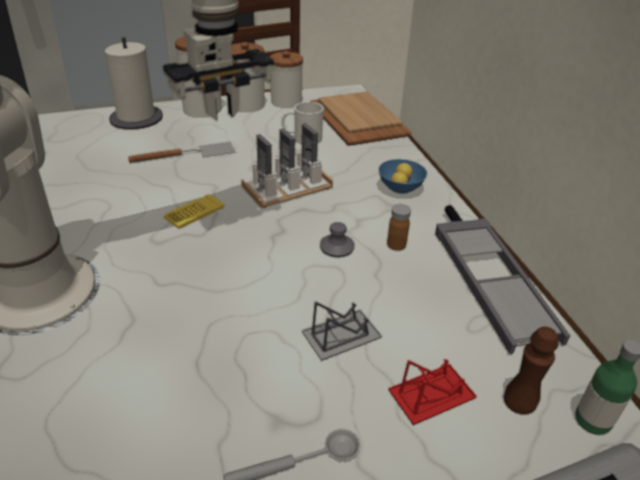

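View pics/t17.png

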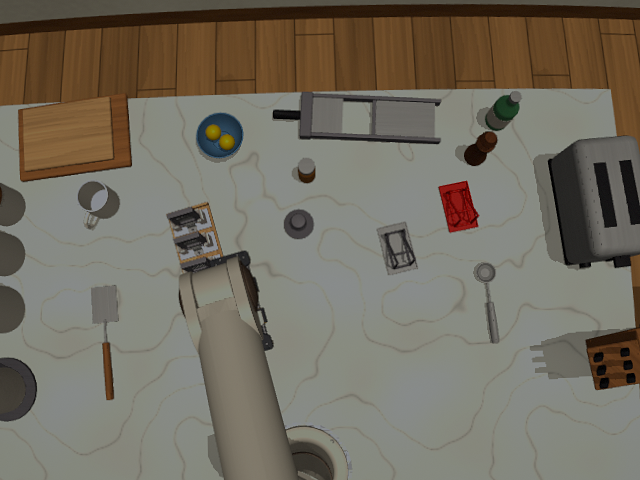

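Call:
drive_tool --rotation '[[0, 0, 0], [0, 0, 0], [0, 0, 0], [0, 0, 0]]' --delta_pos '[[0, 0, 0], [0, 0, 0], [0, 0, 0], [0, 0, 0]]' --fingers '[0.4, 0.4, 0.4, 0.4]'

```text
t: 24.2
tool_pos: [0.3909, 0.1054, 0.2853]
tool_rot: [-0.002, 0.611, 0.791, 0.002]
force: [0.2, -0.1, -1.1]
width: 0.0277
```

```bash
python3 -c "
from h import *
s=ctrl.read_state();print(s['t'],s['dq'].round(3),s['force'].round(1))
a=ld('side0')[0].astype(int);b=shot('side','s18')[0].astype(int)
for n,(r0,r1,c0,c1) in dict(guard=(218,258,318,358),jar=(202,252,385,412),bc=(130,190,277,332)).items(): print(n,np.abs(a-b)[r0:r1,c0:c1].mean().round(2))
print(order.finish_job())"
```

```text
24.2 [ 0.002 -0.004  0.004  0.004  0.002  0.     0.001] [ 0.2 -0.1 -1.1]
guard 0.52
jar 0.58
bc 0.53
the job is handed in; nothing more can be done
None
```

The grater insert is in the empty slot of the rack, grip end up and fully home. The job was handed in at about 24 s.

- **Draining:** I set the insert foot down in the wire stand and let go. It rested there untouched for about 5 s.
- **First try at the stand:** On the first approach the foot caught on the stand's lip and the insert turned about 12° in the grip. I backed off, corrected the tilt and seated it properly. The contact force was only a few newtons.
- **Rack:** I took it again by the ribbed grip end, pinching across its thickness, and lowered it into the slot. It went through the spring clips at about 6 N and came to a hard stop at about 30–35 N.
- **Last checks:** In the side view its top is level with the two neighbouring inserts, within measuring error. Side pictures from the start and the end show no change at those two inserts, the hand guard or the jar. The arm was still and clear of everything at hand-in.
- **Disagreement:** The cameras differed by 2–3 mm on positions (up to about 4 mm on the stand's tray), so I lined up the insert with the wrist camera. The arm blocked the top camera's view of most of the slot at the end, so the seating rests on the hard stop and the side view.

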